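# Lay the carton layer and clamp it under the hold-down arm

### The job

Lift the packing station's counterweighted hold-down arm past its balance point, so that it rests open by itself, and put the inspection stamp left standing on the slab back into its tray. Lay every carton that is on the bench label up on the slab, each on one of the printed outlines: the row of three next to the pivot post must be full, and any cartons left over go in the row of two. Then lower the arm gently, without letting it drop, until its bar rests on the cartons; leave the bottle, the reel and the tape roll alone.

Things in the scene. Friction and masses are not known exactly. Their poses are not given: they have to be found in the camera images.
- station: the fixed packing station: grey slab 236 (its x) x 210 (its y) x 20 mm high with five printed carton outlines; on its +y side a pivot post carries the hold-down arm. Origin: centre of the slab's underside, on the bench; the slab runs from y -105 to +105 mm. The post (a fork 56 mm wide in x, 36 mm in y, top 100 mm over the bench) stands at x 0, y +145 mm
- slot_1 (a point): printed white outline on the slab, row of three (47 mm in the station's x, 62 mm in its y: the carton's long side lies along the station's y), at station x -52, y +26 mm; the point is the centre of the outline on the slab's top face (z of the slab's top, 20 mm over the bench)
- slot_2 (a point): printed white outline on the slab, row of three, same lie as slot_1, at station x 0, y +26 mm (5 mm of gap to its neighbours); the point is the centre of the outline on the slab's top face (z of the slab's top, 20 mm over the bench)
- slot_3 (a point): printed white outline on the slab, row of three, same lie as slot_1, at station x +52, y +26 mm; the point is the centre of the outline on the slab's top face (z of the slab's top, 20 mm over the bench)
- slot_4 (a point): printed white outline on the slab, row of two (62 mm in the station's x, 47 mm in its y: the carton's long side lies along the station's x), at station x -44.5, y -33.5 mm; 5 mm of gap to the row of three and 27 mm to slot_5; the point is the centre of the outline on the slab's top face (z of the slab's top, 20 mm over the bench)
- slot_5 (a point): printed white outline on the slab, row of two, same lie as slot_4, at station x +44.5, y -33.5 mm; the point is the centre of the outline on the slab's top face (z of the slab's top, 20 mm over the bench)
- holddown (a joint): angle of the hold-down arm, rad, about the station's x axis, growing as it rises: 0 = down on its own stop (beam level, bar 28 mm over the empty slab), about 0.07 = bar resting on cartons, 2.05 = open stop. Balance point about 0.78: below it the arm falls shut, above it it swings open by itself and stays. Lifting from 0 takes about 1.1 N at the knob; light damping, no spring
- holddown_hinge (a point): the arm's pivot axis (parallel to the station's x), at station x 0, y +145 mm, 85 mm over the bench
- holddown_knob (a point): centre of the arm's black ball knob, 30 mm across: 160 mm from the pivot along the beam and 24 mm above the beam's line (arm down: station y -15 mm, 109 mm over the bench; open: beyond the post, about 215 mm high). Beam 16 mm wide; its bar is 124 mm long along the station's x, 20 mm wide, 119 mm from the pivot; a steel counterweight 40 mm across stands on a rod over the pivot
- carton_1: plain cardboard carton 62 (its x) x 47 (its y) x 36 mm high with a tape band and a blank white label on its top, 85 to 170 g; origin: centre of its underside. Three to five such cartons, all alike, lie on the open bench to the right of the slab
- carton_2: plain cardboard carton 62 (its x) x 47 (its y) x 36 mm high with a tape band and a blank white label on its top, 85 to 170 g; origin: centre of its underside. Three to five such cartons, all alike, lie on the open bench to the right of the slab
- carton_3: plain cardboard carton 62 (its x) x 47 (its y) x 36 mm high with a tape band and a blank white label on its top, 85 to 170 g; origin: centre of its underside. Three to five such cartons, all alike, lie on the open bench to the right of the slab
- carton_4: plain cardboard carton 62 (its x) x 47 (its y) x 36 mm high with a tape band and a blank white label on its top, 85 to 170 g; origin: centre of its underside. Three to five such cartons, all alike, lie on the open bench to the right of the slab
- carton_5: plain cardboard carton 62 (its x) x 47 (its y) x 36 mm high with a tape band and a blank white label on its top, 85 to 170 g; origin: centre of its underside. Three to five such cartons, all alike, lie on the open bench to the right of the slab
- stamp: inspection stamp standing on the slab: square black base 30 x 30 x 24 mm, round red cap 26 mm across from 30 to 58 mm up, 50 g; origin: centre of its underside
- tray: open black stamp tray 90 x 90 x 22 mm, walls and floor 3 mm or so, fixed to the bench; origin: centre of its underside
- bottle: bystander: white dispenser bottle 60 mm across, 138 mm high; origin: centre of its underside
- reel: bystander: black mini component reel 102 mm across, 12.5 mm thick, lying flat; origin: centre of its underside
- tape_roll: bystander: roll of yellow tape 84 mm across, 24 mm high, lying flat; origin: centre of its underside

How it is judged:
By the outcome, as a careful person would: the job done as asked, in the order asked, and still so for the second after the job is handed in, with the robot touching nothing.
Of carton_1, carton_2, carton_3, carton_4, carton_5 only 3 to 5 are there at a start; the rules pass over those that are not, and their reading is None.
At some moment in a run one of carton_1, carton_2, carton_3, carton_4, carton_5 may be knocked a few centimetres aside while the robot is not near it.
It also fails if it takes over 210 s, if anything falls off the work surface, if the arm or the gripper's body presses on something with over 40 N, if the wrist force passes 120 N, or if a joint passes its speed limit or range.

### The arm

A 6-joint arm with a two-finger parallel gripper is mounted at the origin on the work surface. World frame = base frame: x ahead of the robot, y to its left, z up, the work surface at z = 0. Lengths are in m, angles in rad, forces in N, time in s.
With the tool pointing down it reaches from about 0.35 to 0.975 m from the base axis. Payload 4.9 kg.
Tool frame: the origin (TCP) lies at the very end of the fingers, on their centre line; the grasp point (between the pads) lies 19 mm behind it; z points along the fingers, y is the line along which they close (so a half turn about z gives the same grasp; the last joint's range is limited). The gripper opens to 85 mm and grips with 20 to 120 N. Pads are 22 mm wide; open, the fingers measure 114 mm over their backs; the gripper's body (76 mm by 85 mm) begins 54 mm behind the grasp point. The pads swing forward as they close: fully open they stand 13 mm farther back than shut.
Start: joints at [-1.226, 0.053, 1.613, -0, 1.476, -0.119], TCP at [0.28, -0.559, 0.21] pointing down, gripper open.
Joint ranges: [-3.01, 3.01], [-1.01, 2.22], [0.06, 2.58], [-1.02, 4.17], [0.09, 2.62], [-3.14, 3.14]. Speed limits (rad/s): [2.57, 2.57, 3.14, 3.14, 3.14, 3.14].

### API

Orientations are given as a unit quaternion [w, x, y, z].
In Python, from plant import state, optics, ticket, nets gives the robot as it stands. The module is installed in compiled form; this text tells all that it offers.
- The arm moves only by the shell command python3 -m inch 'ROWS' [OPENING]. ROWS is JSON, a list of rows, each an object of numbers: "dx", "dy", "dz": the shift along the tool's x, y, z as a fraction of full scale; "rx", "ry", "rz": the turn, a rotation vector about the tool's x, y, z as a fraction of full scale. In form: [{"dx": .., "dy": .., "dz": .., "rx": .., "ry": .., "rz": ..}, ...]. A call has 1 to 5 rows; each row is the pose to reach, as a shift and turn from the pose commanded when the call began, along the tool's axes at that moment; what a row does not reach only later rows make up. Full scale, the value 1, is 0.8 m for a shift and 1.5 rad for a turn. A row lasts 1/10 s, in which the tool goes at most 50 mm and 8.59 degrees, less where a joint would pass 70% of its speed; a pose out of reach is approached as far as the arm can. A call with a number of a shift or a turn outside -1 to 1 is refused whole. A call with a gripper value outside its range is refused whole. OPENING is the opening, from -1 (shut) to 1 (fully open), set as the call begins (- or left out, the last holds). The fingers move at their own pace and stop on an object; the grip force is fixed at half the most. Time passes only in rows, so rows that repeat a pose let the fingers close. It gives the time, the measured TCP pose, the force, the opening and the grip force at its end, in the units of the state.
- state(): the state, without advancing time (a new reading comes with each control period).
- optics.grab_frame(name): name is "scene" or "top"; returns the picture (384x512x3 uint8, red, green, blue); there is no depth.
- optics.camera_info(name): a dict with "fx", "fy", "cx", "cy" (pixels), "k1" (the pictures are not rectified: a ray, as slopes to the right and down, at radius r is drawn at 1 + k1 r^2 times it, then the intrinsics apply), "R" (3x3) and "t" (3): a world point X has camera coordinates R X + t. Camera axes: x right, y down, z forward; pixel columns grow to the right and rows downward; lengths in m; the calibration is good to about 2 mm. A picture is of the moment at which its call begins. camera_info takes no time and is no camera call.
- ticket.job_done(): hands the job in; it is judged then, once.
Trained networks look in the newest picture that a camera, given by its name, has taken for a name from the list of things; names that differ only in an ending like _2 or _b are one class to them, and where a whole thing is asked for, a point or a joint stands for the part that bears it (a point fixed in the world has none). Each returns a list of dicts, best first, with "confidence" (0 to 1); they miss things now and then, are a little off and sometimes report something else, mostly with a low value. They report only what shows in the picture. A call takes as long as a camera call.
- nets.boxes_of(camera, name): "bbox" ([centre column, centre row, width, height] in pixels, round what is visible of it).
- nets.outline_of(camera, name): "pixels" (384x512 bool, what is visible of it) and "bbox" ([centre column, centre row, width, height] in pixels, round what is visible of it).
The state is a dict: "time": time; "joint_pos": joint angles; "joint_vel": joint speeds; "joint_efforts": joint torques, N m; "tool_pos": TCP position; "tool_rot": TCP orientation; "contact_force": force on the tool from outside, world axes, zero at the start; "ft_torque": the same for the moment, N m; "gripper_width": opening from 0.0 (shut) to 1.0 (fully open); "grasp_force": force on a finger pad.
Only numpy, scipy, OpenCV 4.12 (cv2) and the standard library are available. Lean on these libraries where they do the work, as an engineer would, in place of code of your own. Each camera call takes 0.05 s, during which the arm holds its last target. There are 200 camera calls.

## Working session

There is one attempt and no reset: what is moved stays moved. The work goes in short steps, Python scripts to look and compute and a shell command to move; the robot and the scene stay as the last step left them, time stands still between calls to the robot, and variables do not carry over. Pictures are saved under pics/ and viewed, at most 14 in all, crops included, and the job is handed in when it is done.

```bash
mkdir -p pics; python3 - <<'E'
from plant import state, optics, nets
import cv2,numpy as np
print(state())
for c in("top","scene"):
    im=optics.grab_frame(c); cv2.imwrite(f"pics/{c}0.png",im[:,:,::-1])
    i=optics.camera_info(c); print(c,i)
    for n in("carton_1","stamp","tray","station","holddown_knob","bottle","reel","tape_roll"):
        print(n,[(np.round(d["bbox"]).tolist(),round(d["confidence"],2)) for d in nets.boxes_of(c,n)])
E
```

```text
{'time': 0.0, 'joint_pos': array([-1.22598209e+00,  5.33316314e-02,  1.61429567e+00, -1.74379770e-05,
        1.47600989e+00, -1.19001548e-01]), 'joint_vel': array([0.00026904, 0.00013619, 0.00047332, 0.00161617, 0.00118444,
       0.00112653]), 'joint_efforts': array([-3.66947988e-04, -3.93673968e+01, -3.70179319e+01, -1.62128558e-04,
        6.90528075e-03, -7.53243739e-06]), 'tool_pos': array([ 0.27936938, -0.55833794,  0.20907771]), 'tool_rot': array([-1.01477875e-03,  9.73228966e-01,  2.29835451e-01, -1.23798933e-04]), 'contact_force': array([ 1.05086765, -0.85543657,  0.56894982]), 'ft_torque': array([ 0.01373777, -0.05027097,  0.01148302]), 'grasp_force': 0.0, 'gripper_width': 0.9997158248538944}
top {'fx': 346.41369948295227, 'fy': 346.41369948295227, 'cx': 248.01070401000598, 'cy': 193.2719658708198, 'k1': -0.07869501333614455, 'R': array([[-0.02396123, -0.99970339,  0.00435757],
       [-0.99655664,  0.02353927, -0.07950323],
       [ 0.07937708, -0.00624756, -0.99682508]]), 't': array([-0.03954493,  0.55957659,  1.1543906 ])}
carton_1 [([283.0, 232.0, 19.0, 18.0], 0.76), (
[... 679 characters left out ...]
],
       [ 0.50084866,  0.69583187, -0.51475104],
       [-0.30273945, -0.41631965, -0.85733703]]), 't': array([ 0.4776739 , -0.19982413,  1.34499954])}
carton_1 [([270.0, 146.0, 23.0, 22.0], 0.98), ([230.0, 166.0, 27.0, 27.0], 0.97), ([252.0, 113.0, 28.0, 25.0], 0.63), ([294.0, 239.0, 128.0, 108.0], 0.5)]
stamp [([296.0, 193.0, 15.0, 20.0], 0.69), ([310.0, 343.0, 35.0, 37.0], 0.16)]
tray [([400.0, 258.0, 45.0, 52.0], 0.89), ([293.0, 239.0, 128.0, 114.0], 0.56)]
station [([291.0, 237.0, 125.0, 111.0], 0.74)]
holddown_knob [([318.0, 236.0, 79.0, 61.0], 0.56), ([228.0, 166.0, 28.0, 29.0], 0.22)]
bottle [([310.0, 344.0, 34.0, 34.0], 0.86)]
reel []
tape_roll [([182.0, 236.0, 36.0, 36.0], 0.81)]
```

```bash
python3 - <<'E'
import cv2
a=cv2.imread("pics/top0.png")[100:300,100:380];cv2.imwrite("pics/v1.png",cv2.resize(a,(800,571),interpolation=cv2.INTER_CUBIC))
a=cv2.imread("pics/scene0.png")[70:370,130:450];cv2.imwrite("pics/v2.png",cv2.resize(a,(640,600),interpolation=cv2.INTER_CUBIC))
E
```

```text
(no output)
```

View pics/v1.png

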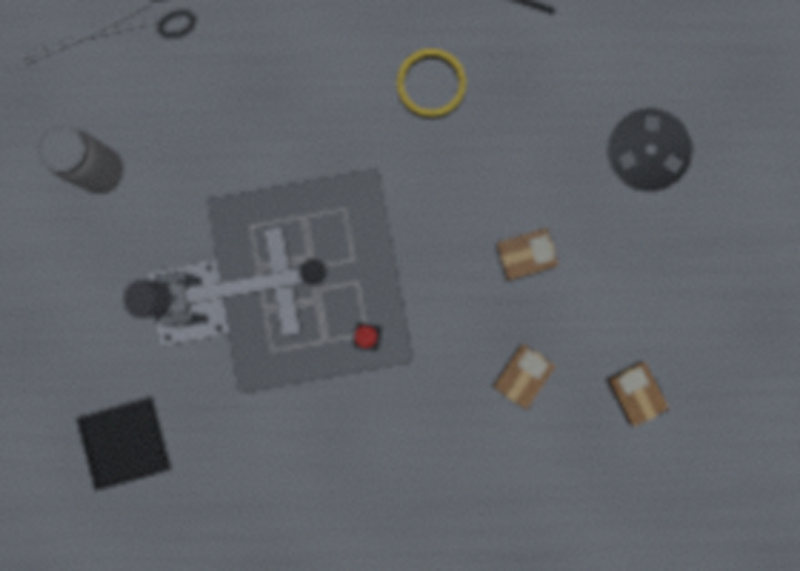

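View pics/v2.png

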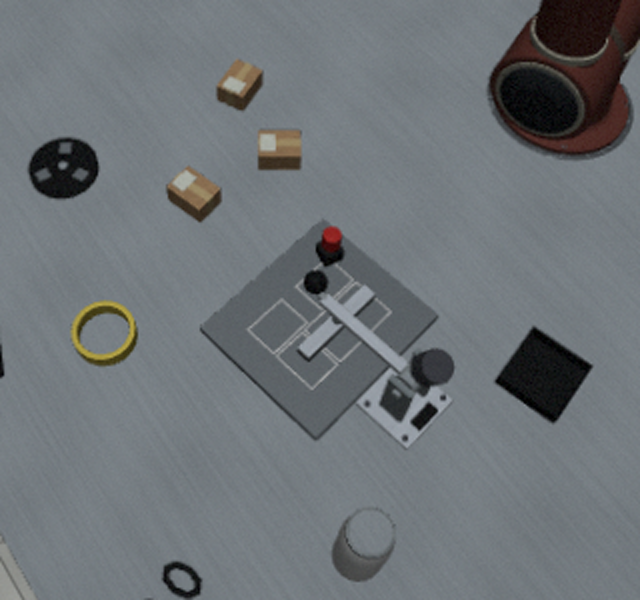

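The top view shows three cartons at about (284,189), (283,232) and (324,235), with the stamp at (228,218). The arm is down with its knob at (210,195), the tray is at (143,255) and the post is on the left (+y) side. The scene view agrees on all of this. Next I'll fit poses to the silhouettes from both cameras.

```bash
cat > h.py <<'E'
import numpy as np, cv2
from scipy.optimize import minimize
from plant import state, optics, nets
CAM={c:optics.camera_info(c) for c in("top","scene")}
def proj(c,X):
    i=CAM[c]; p=np.atleast_2d(X)@np.array(i["R"]).T+i["t"]; s=p[:,:2]/p[:,2:]
    s=s*(1+i["k1"]*(s**2).sum(1,keepdims=True)); return s*[i["fx"],i["fy"]]+[i["cx"],i["cy"]]
def ray(c,px,z):
    i=CAM[c]; d=(np.array(px,float)-[i["cx"],i["cy"]])/[i["fx"],i["fy"]]; s=d.copy()
    for _ in range(8): s=d/(1+i["k1"]*(s@s))
    R=np.array(i["R"]); o=-R.T@i["t"]; v=R.T@np.r_[s,1]; return o+v*(z-o[2])/v[2]
def box(lx,ly,z0,z1): return np.array([[a*lx/2,b*ly/2,z] for a in(-1,1) for b in(-1,1) for z in(z0,z1)])
def place(p,V,z=0):
    c,s=np.cos(p[2]),np.sin(p[2]); return np.c_[V[:,:2]@np.array([[c,s],[-s,c]])+p[:2],V[:,2]+z]
S=8
def sil(c,P,x0,y0,w,h):
    q=((proj(c,P)-[x0,y0]+.5)*S).astype(np.float32); m=np.zeros((h*S,w*S),np.uint8)
    cv2.fillConvexPoly(m,cv2.convexHull(np.round(q).astype(np.int32)),255)
    return cv2.resize(m,(w,h),interpolation=cv2.INTER_AREA)/255.
def fit(masks,V,p0,z=0,st=(.008,.008,.12)):
    "masks: {cam: bool}; returns pose, (IoU)"
    crop={}
    for c,m in masks.items():
        x,y,w,h=cv2.boundingRect(m.astype(np.uint8)); crop[c]=(x-6,y-6,w+12,h+12,m[y-6:y+h+6,x-6:x+w+6].astype(float))
    def cost(p):
        P=place(p,V,z); t=0
        for x,y,w,h,m in [crop[c] for c in crop][:0]: pass
        for c,(x,y,w,h,m) in crop.items():
            s=sil(c,P,x,y,w,h); t+=1-np.minimum(s,m).sum()/np.maximum(s,m).sum()
        return t/len(crop)
    best=None
    for a in ([p0[2]] if st[2]<.2 else np.linspace(0,np.pi,7)[:-1]):
        q=np.array([p0[0],p0[1],a]); r=minimize(cost,q,method="Nelder-Mead",options=dict(initial_simplex=np.vstack([q]+[q+np.eye(3)[k]*st[k] for k in range(3)]),xatol=1e-4,fatol=1e-5))
        if best is None or r.fun<best.fun: best=r
    return best.x,1-best.fun
def brown(im):
    a=im.astype(int); return ((a[:,:,0]-a[:,:,2])>22)
def T(): 
    s=state(); q=s["tool_rot"]; x=np.arctan2(2*q[1]*q[2],q[1]**2-q[2]**2); return s["tool_pos"],x
def go(x,y,z,ya=None):
    "fractions for a move to TCP x,y,z with tool-y line at world angle ya"
    p,yaw=T(); d=np.array([x,y,z])-p; c,s=np.cos(yaw),np.sin(yaw)
    o=[d[0]*c+d[1]*s, d[0]*s-d[1]*c, -d[2]]
    rz=0 if ya is None else -(((ya+np.pi/2-yaw)+np.pi/2)%np.pi-np.pi/2)
    print("dx dy dz",np.round(np.array(o)/.8,4),"rz",round(rz/1.5,4),"yaw",round(yaw,3),"n>=",max(np.linalg.norm(d)/.05,abs(rz)/.15))
E
python3 - <<'E'
from h import *
ms={}
for c in("top","scene"):
    im=optics.grab_frame(c)
    ms[c]={n:nets.outline_of(c,n) for n in("carton_1","stamp","tray","station","bottle")}
    for n,l in ms[c].items(): print(c,n,[(np.round(d["bbox"]).tolist(),round(d["confidence"],2),int(d["pixels"].sum())) for d in l])
import pickle; pickle.dump(ms,open("m.pkl","wb"))
E
```

```text
top carton_1 [([284.0, 230.0, 18.0, 20.0], 0.63, 271), ([322.0, 235.0, 19.0, 28.0], 0.57, 297), ([284.0, 192.0, 24.0, 19.0], 0.51, 320)]
top stamp [([328.0, 153.0, 29.0, 30.0], 0.7, 737)]
top tray [([143.0, 254.0, 28.0, 33.0], 0.71, 741)]
top station [([192.0, 200.0, 102.0, 80.0], 0.9, 4946)]
top bottle [([128.0, 157.0, 28.0, 28.0], 0.55, 504)]
scene carton_1 [([272.0, 148.0, 21.0, 16.0], 0.71, 430), ([231.0, 167.0, 27.0, 29.0], 0.68, 467), ([254.0, 111.0, 26.0, 25.0], 0.65, 406)]
scene stamp [([296.0, 193.0, 12.0, 15.0], 0.73, 205), ([319.0, 237.0, 81.0, 61.0], 0.28, 1257)]
scene tray [([402.0, 258.0, 49.0, 49.0], 0.81, 1303), ([298.0, 194.0, 12.0, 17.0], 0.66, 180), ([318.0, 236.0, 79.0, 60.0], 0.58, 1402)]
scene station [([292.0, 236.0, 125.0, 112.0], 0.64, 8102)]
scene bottle [([312.0, 342.0, 33.0, 36.0], 0.94, 942), ([293.0, 237.0, 126.0, 112.0], 0.6, 7898)]
```

```bash
python3 - <<'E'
from h import *
from scipy.optimize import least_squares
top=(np.array([(208,197),(380,169),(413,361),(238,391)])+.5)/2.857-.5+100
sc=(np.array([(323,221),(201,327),(316,438),(438,318)])+.5)/2-.5+[130,70]
W=np.array([ray("top",p,.02)[:2] for p in top]); W2=np.array([ray("scene",p,.02)[:2] for p in sc])
print(W,W2)
# station corners: image left=+y, up=+x ; order top list: (+x,+y),(+x,-y),(-x,-y),(-x,+y)
C=np.array([[.118,.105],[.118,-.105],[-.118,-.105],[-.118,.105]])
X3=np.c_[C,np.full(4,.02)]
o=[np.argmin(np.linalg.norm(W2-w,axis=1)) for w in W]; print(o)
f=lambda p,cs:np.concatenate([(proj(c,place(p,X3))-(top if c=="top" else sc[o])).ravel() for c in cs])
for cs in(["top"],["scene"],["top","scene"]):
    r=least_squares(f,[*W.mean(0),.17],args=(cs,)); print(cs,r.x.round(4),np.abs(r.fun).max().round(2))
st=r.x; np.save("st.npy",st)
print("knob px",[proj(c,place(st,np.array([[0,-.015,.109]]))) for c in CAM])
for n,p in dict(s1=(-.052,.026),s2=(0,.026),s3=(.052,.026),knob=(0,-.015),hinge=(0,.145)).items(): print(n,place(st,np.array([[*p,0]]))[0,:2].round(4))
ims={c:cv2.imread(f"pics/{c}0.png")[:,:,::-1] for c in CAM}
comps={}
for c in CAM:
    b=brown(ims[c]).astype(np.uint8); b[:60]=b[300:]=0 
    b=cv2.morphologyEx(b,cv2.MORPH_CLOSE,np.ones((3,3)))
    n,l,s,ce=cv2.connectedComponentsWithStats(b)
    print(c,[(s[i].tolist()) for i in range(1,n) if s[i,4]>60])
E
```

```text
[[ 0.64967083  0.2044408 ]
 [ 0.67851692 -0.00308313]
 [ 0.44790232 -0.03742778]
 [ 0.41717378  0.17046877]] [[ 0.45203566 -0.03338436]
 [ 0.67967805  0.00101124]
 [ 0.64895808  0.20506653]
 [ 0.42115127  0.17203236]]
[np.int64(2), np.int64(1), np.int64(0), np.int64(3)]
['top'] [0.5483 0.0836 0.1448] 0.5
['scene'] [0.55   0.0858 0.1485] 1.18
['top', 'scene'] [0.5493 0.0849 0.1471] 1.43
knob px [array([[209.12941341, 194.20778659]]), array([[287.73654542, 211.06990804]])]
s1 [0.4941 0.103 ]
s2 [0.5455 0.1107]
s3 [0.5969 0.1183]
knob [0.5515 0.0701]
hinge [0.5281 0.2284]
top [[483, 75, 29, 81, 1936], [239, 117, 24, 24, 211], [470, 152, 42, 13, 172], [275, 181, 20, 17, 174], [490, 182, 22, 92, 947], [474, 186, 23, 86, 550], [273, 221, 21, 22, 186], [314, 227, 20, 22, 198], [471, 277, 41, 23, 462]]
scene [[14, 60, 71, 19, 689], [435, 60, 27, 32, 301], [457, 60, 25, 22, 301], [381, 80, 59, 45, 608], [239, 100, 22, 25, 294], [385, 111, 59, 35, 566], [259, 135, 22, 20, 340], [214, 153, 26, 27, 365], [291, 183, 10, 13, 108], [165, 220, 34, 33, 457]]
```

```bash
python3 - <<'E'
from h import *
go(.5515,.0701,.21,.147)
E
```

```text
dx dy dz [ 6.557e-01 -5.512e-01  4.000e-04] rz -0.836 yaw 0.464 n>= 13.706016472492388
```

```bash
for i in 1; do
python3 -m inch '[{"dx":0.2186,"dy":-0.1837},{"dx":0.2186,"dy":-0.1837},{"dx":0.2186,"dy":-0.1837},{"dx":0.2186,"dy":-0.1837},{"dx":0.2186,"dy":-0.1837}]' 1
python3 -m inch '[{"dx":0.2186,"dy":-0.1837},{"dx":0.2186,"dy":-0.1837},{"dx":0.2186,"dy":-0.1837},{"dx":0.2186,"dy":-0.1837},{"dx":0.2186,"dy":-0.1837}]'
python3 -m inch '[{"dx":0.2186,"dy":-0.1837},{"dx":0.2186,"dy":-0.1837},{"dx":0.2186,"dy":-0.1837},{"dx":0.2186,"dy":-0.1837},{"dx":0.2186,"dy":-0.1837}]'
python3 -m inch '[{"rz":-0.418},{"rz":-0.418},{"rz":-0.418},{"rz":-0.418},{"rz":-0.418}]'
python3 -m inch '[{"rz":-0.418},{"rz":-0.418},{"rz":-0.418},{"rz":-0.418},{"rz":-0.418}]'
done; python3 -c "
from h import *
go(.5515,.0701,.13,.147);print(T())"
```

```text
dx dy dz [ 0.6557 -0.5512  0.1004] rz -0.836 yaw 0.464 n>= 13.799782486598026
(array([ 0.27959506, -0.55895074,  0.21029858]), np.float64(0.4638134639466376))validation failed for argument at $[0]...
validation failed for argument at $[0]...
validation failed for argument at $[0]...
validation failed for argument at $[0]...
validation failed for argument at $[0]...
```

```bash

python3 -m inch '[{"dx":0.2186,"dy":-0.1837,"dz":0,"rx":0,"ry":0,"rz":0},{"dx":0.2186,"dy":-0.1837,"dz":0,"rx":0,"ry":0,"rz":0},{"dx":0.2186,"dy":-0.1837,"dz":0,"rx":0,"ry":0,"rz":0},{"dx":0.2186,"dy":-0.1837,"dz":0,"rx":0,"ry":0,"rz":0},{"dx":0.2186,"dy":-0.1837,"dz":0,"rx":0,"ry":0,"rz":0}]' 1; python3 -c "
from h import *
go(.5515,.0701,.21,.147);print(T())"
```

```text
time: 2.0
tool_pos: [0.3711, -0.3464, 0.2104]
tool_rot: [-0.0, 0.973, 0.231, 0.0]
contact_force: [0.9, -0.8, 0.1]
gripper_width: 1.003
grasp_force: 0.0
dx dy dz [ 0.4353 -0.364   0.0005] rz -0.8347 yaw 0.466 n>= 9.077937905406905
(array([ 0.37112851, -0.34641936,  0.21037551]), np.float64(0.4657166086574173))
```

```bash

python3 -m inch '[{"dx":0.218,"dy":-0.182,"dz":0,"rx":0,"ry":0,"rz":0},{"dx":0.218,"dy":-0.182,"dz":0,"rx":0,"ry":0,"rz":0},{"dx":0.218,"dy":-0.182,"dz":0,"rx":0,"ry":0,"rz":0},{"dx":0.218,"dy":-0.182,"dz":0,"rx":0,"ry":0,"rz":0},{"dx":0.218,"dy":-0.182,"dz":0,"rx":0,"ry":0,"rz":0}]' >/dev/null
python3 -m inch '[{"dx":0.218,"dy":-0.182,"dz":0,"rx":0,"ry":0,"rz":0},{"dx":0.218,"dy":-0.182,"dz":0,"rx":0,"ry":0,"rz":0},{"dx":0.218,"dy":-0.182,"dz":0,"rx":0,"ry":0,"rz":0},{"dx":0.218,"dy":-0.182,"dz":0,"rx":0,"ry":0,"rz":0},{"dx":0.218,"dy":-0.182,"dz":0,"rx":0,"ry":0,"rz":0}]' >/dev/null
python3 -m inch '[{"dx":0,"dy":0,"dz":0,"rx":0,"ry":0,"rz":-0.418},{"dx":0,"dy":0,"dz":0,"rx":0,"ry":0,"rz":-0.418},{"dx":0,"dy":0,"dz":0,"rx":0,"ry":0,"rz":-0.418},{"dx":0,"dy":0,"dz":0,"rx":0,"ry":0,"rz":-0.418},{"dx":0,"dy":0,"dz":0,"rx":0,"ry":0,"rz":-0.418}]' >/dev/null
python3 -m inch '[{"dx":0,"dy":0,"dz":0,"rx":0,"ry":0,"rz":-0.418},{"dx":0,"dy":0,"dz":0,"rx":0,"ry":0,"rz":-0.418},{"dx":0,"dy":0,"dz":0,"rx":0,"ry":0,"rz":-0.418},{"dx":0,"dy":0,"dz":0,"rx":0,"ry":0,"rz":-0.418},{"dx":0,"dy":0,"dz":0,"rx":0,"ry":0,"rz":-0.418}]'
python3 -c "
from h import *
go(.5515,.0701,.088,.147);print(T())"
```

```text
time: 4.0
tool_pos: [0.5519, 0.0671, 0.2104]
tool_rot: [0.0, 0.654, 0.757, 0.0]
contact_force: [-0.8, 0.1, 0.2]
gripper_width: 1.005
grasp_force: 0.0
dx dy dz [0.0038 0.     0.153 ] rz -0.0006 yaw 1.717 n>= 2.447958604055819
(array([0.55193187, 0.06712962, 0.21036112]), np.float64(1.7168273988191243))
```

```bash

python3 -m inch '[{"dx":0.0038,"dy":0,"dz":0.05,"rx":0,"ry":0,"rz":0},{"dx":0.0038,"dy":0,"dz":0.1,"rx":0,"ry":0,"rz":0},{"dx":0.0038,"dy":0,"dz":0.13,"rx":0,"ry":0,"rz":0},{"dx":0.0038,"dy":0,"dz":0.153,"rx":0,"ry":0,"rz":0},{"dx":0.0038,"dy":0,"dz":0.153,"rx":0,"ry":0,"rz":0}]'
python3 -m inch '[{"dx":0,"dy":0,"dz":0,"rx":0,"ry":0,"rz":0},{"dx":0,"dy":0,"dz":0,"rx":0,"ry":0,"rz":0},{"dx":0,"dy":0,"dz":0,"rx":0,"ry":0,"rz":0},{"dx":0,"dy":0,"dz":0,"rx":0,"ry":0,"rz":0},{"dx":0,"dy":0,"dz":0,"rx":0,"ry":0,"rz":0}]' -1 >/dev/null
python3 -m inch '[{"dx":0,"dy":0,"dz":0,"rx":0,"ry":0,"rz":0},{"dx":0,"dy":0,"dz":0,"rx":0,"ry":0,"rz":0},{"dx":0,"dy":0,"dz":0,"rx":0,"ry":0,"rz":0}]'
python3 -c "
import numpy as np
k=lambda t:np.array([145-160*np.cos(t)+24*np.sin(t),85+160*np.sin(t)+24*np.cos(t)])
for s in (0,.5,1,1.5):
  for i in range(1,6): d=k(s+.1*i)-k(s); print(round(s+.1*i,1),(d/800).round(4)*[1,-1])
"
```

```text
time: 4.5
tool_pos: [0.5488, 0.0702, 0.0844]
tool_rot: [-0.003, 0.655, 0.756, -0.002]
contact_force: [-0.5, -0.3, -0.5]
gripper_width: 1.001
grasp_force: 0.0
time: 5.3
tool_pos: [0.5508, 0.0699, 0.09]
tool_rot: [-0.001, 0.653, 0.757, -0.001]
contact_force: [-6.9, -1.1, 10.1]
gripper_width: 0.288
grasp_force: 58.4
0.1 [ 0.004  -0.0198]
0.2 [ 0.0099 -0.0391]
0.3 [ 0.0178 -0.0578]
0.4 [ 0.0275 -0.0755]
0.5 [ 0.0389 -0.0922]
0.6 [ 0.013  -0.0155]
0.7 [ 0.0275 -0.0296]
0.8 [ 0.0433 -0.0422]
0.9 [ 0.0603 -0.0531]
1.0 [ 0.0783 -0.0623]
1.1 [ 0.0188 -0.0073]
1.2 [ 0.0383 -0.0128]
1.3 [ 0.0582 -0.0162]
1.4 [ 0.0784 -0.0177]
1.5 [ 0.0986 -0.0171]
1.6 [0.02   0.0026]
1.7 [0.0397 0.0072]
1.8 [0.0589 0.0137]
1.9 [0.0773 0.0221]
2.0 [0.0947 0.0322]
```

```bash

python3 -m inch '[{"dx":0,"dy":0,"dz":0,"rx":0,"ry":0,"rz":0},{"dx":0,"dy":0,"dz":0,"rx":0,"ry":0,"rz":0},{"dx":0,"dy":0,"dz":0,"rx":0,"ry":0,"rz":0},{"dx":0,"dy":0,"dz":0,"rx":0,"ry":0,"rz":0},{"dx":0,"dy":0,"dz":0.01,"rx":0,"ry":0,"rz":0}]' 0
python3 -m inch '[{"dx":0,"dy":0,"dz":0,"rx":0,"ry":0,"rz":0},{"dx":0,"dy":0,"dz":0,"rx":0,"ry":0,"rz":0},{"dx":0,"dy":0,"dz":0,"rx":0,"ry":0,"rz":0}]'
python3 -m inch '[{"dx":0,"dy":0,"dz":0,"rx":0,"ry":0,"rz":0},{"dx":0,"dy":0,"dz":0,"rx":0,"ry":0,"rz":0},{"dx":0,"dy":0,"dz":0,"rx":0,"ry":0,"rz":0},{"dx":0,"dy":0,"dz":0,"rx":0,"ry":0,"rz":0},{"dx":0,"dy":0,"dz":0,"rx":0,"ry":0,"rz":0}]' -1 
python3 -m inch '[{"dx":0,"dy":0,"dz":0,"rx":0,"ry":0,"rz":0},{"dx":0,"dy":0,"dz":0,"rx":0,"ry":0,"rz":0},{"dx":0,"dy":0,"dz":0,"rx":0,"ry":0,"rz":0}]'
```

```text
time: 5.8
tool_pos: [0.5526, 0.0702, 0.0808]
tool_rot: [0.001, 0.653, 0.757, 0.001]
contact_force: [0.1, -0.0, -0.2]
gripper_width: 0.5
grasp_force: 0.0
time: 6.1
tool_pos: [0.5515, 0.0702, 0.0798]
tool_rot: [-0.0, 0.653, 0.757, -0.0]
contact_force: [0.1, -0.8, 0.2]
gripper_width: 0.503
grasp_force: 0.0
time: 6.6
tool_pos: [0.5507, 0.07, 0.0805]
tool_rot: [-0.001, 0.653, 0.757, -0.001]
contact_force: [-5.6, -1.1, 5.3]
gripper_width: 0.316
grasp_force: 58.8
time: 6.9
tool_pos: [0.5507, 0.0701, 0.0804]
tool_rot: [-0.001, 0.653, 0.757, -0.001]
contact_force: [-5.1, -1.2, 4.4]
gripper_width: 0.311
grasp_force: 58.8
```

```bash

python3 -m inch '[{"dx":0.004,"dy":0,"dz":-0.02,"rx":0,"ry":0,"rz":0},{"dx":0.01,"dy":0,"dz":-0.039,"rx":0,"ry":0,"rz":0},{"dx":0.018,"dy":0,"dz":-0.058,"rx":0,"ry":0,"rz":0},{"dx":0.0275,"dy":0,"dz":-0.0755,"rx":0,"ry":0,"rz":0},{"dx":0.039,"dy":0,"dz":-0.092,"rx":0,"ry":0,"rz":0}]'
python3 -c "
from h import *
im=optics.grab_frame('scene');cv2.imwrite('pics/v3.png',cv2.resize(im[90:330,180:436,::-1],(640,600)))"
```

```text
time: 7.4
tool_pos: [0.5451, 0.1049, 0.1528]
tool_rot: [-0.003, 0.653, 0.757, 0.002]
contact_force: [-0.2, 7.3, -7.9]
gripper_width: 0.311
grasp_force: 59.8
```

View pics/v3.png

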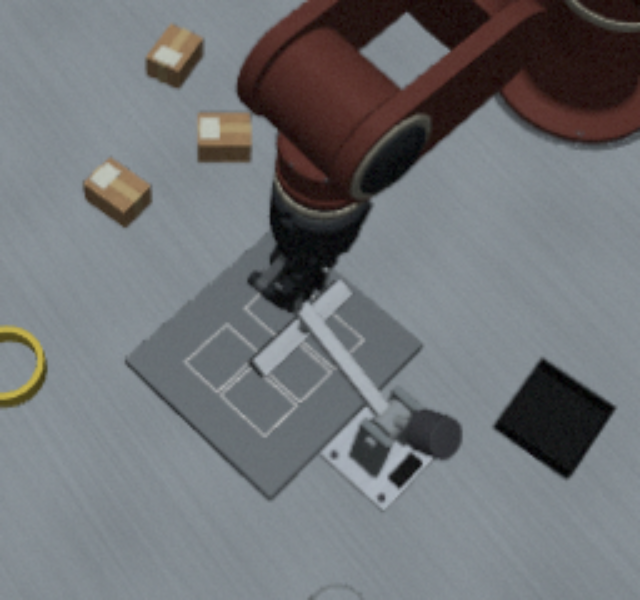

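The gripper holds the knob and the bar is off the slab, so I'll continue the arc.

```bash

python3 -m inch '[{"dx":0.013,"dy":0,"dz":-0.0155,"rx":0,"ry":0,"rz":0},{"dx":0.0275,"dy":0,"dz":-0.0296,"rx":0,"ry":0,"rz":0},{"dx":0.0433,"dy":0,"dz":-0.0422,"rx":0,"ry":0,"rz":0},{"dx":0.0603,"dy":0,"dz":-0.0531,"rx":0,"ry":0,"rz":0},{"dx":0.0783,"dy":0,"dz":-0.0623,"rx":0,"ry":0,"rz":0}]'
python3 -m inch '[{"dx":0.0188,"dy":0,"dz":-0.0073,"rx":0,"ry":0,"rz":0},{"dx":0.0383,"dy":0,"dz":-0.0128,"rx":0,"ry":0,"rz":0},{"dx":0.0582,"dy":0,"dz":-0.0162,"rx":0,"ry":0,"rz":0},{"dx":0.0784,"dy":0,"dz":-0.0177,"rx":0,"ry":0,"rz":0},{"dx":0.0986,"dy":0,"dz":-0.0171,"rx":0,"ry":0,"rz":0}]'
```

```text
time: 7.95
tool_pos: [0.536, 0.1652, 0.202]
tool_rot: [-0.002, 0.653, 0.758, -0.001]
contact_force: [-0.2, -0.5, 0.1]
gripper_width: 0.031
grasp_force: 0.0
time: 8.45
tool_pos: [0.5262, 0.2423, 0.2176]
tool_rot: [0.0, 0.653, 0.757, 0.0]
contact_force: [0.1, -0.3, 0.1]
gripper_width: -0.003
grasp_force: 0.0
```

```bash

python3 -m inch '[{"dx":0.02,"dy":0,"dz":0.0026,"rx":0,"ry":0,"rz":0},{"dx":0.0397,"dy":0,"dz":0.0072,"rx":0,"ry":0,"rz":0},{"dx":0.0589,"dy":0,"dz":0.0137,"rx":0,"ry":0,"rz":0},{"dx":0.0773,"dy":0,"dz":0.0221,"rx":0,"ry":0,"rz":0},{"dx":0.0947,"dy":0,"dz":0.0322,"rx":0,"ry":0,"rz":0}]'
python3 -m inch '[{"dx":0,"dy":0,"dz":0,"rx":0,"ry":0,"rz":0},{"dx":0,"dy":0,"dz":0,"rx":0,"ry":0,"rz":0}]'
```

```text
time: 8.95
tool_pos: [0.5148, 0.3172, 0.1904]
tool_rot: [-0.0, 0.653, 0.757, -0.0]
contact_force: [-0.0, 0.4, -0.3]
gripper_width: 0.005
grasp_force: 0.0
time: 9.15
tool_pos: [0.5148, 0.316, 0.1905]
tool_rot: [-0.0, 0.653, 0.757, -0.001]
contact_force: [-0.2, -0.2, -0.7]
gripper_width: -0.003
grasp_force: 0.0
```

```bash

python3 -m inch '[{"dx":0,"dy":0,"dz":-0.05,"rx":0,"ry":0,"rz":0},{"dx":0,"dy":0,"dz":-0.05,"rx":0,"ry":0,"rz":0}]' 0 >/dev/null
python3 -c "
from h import *
im=optics.grab_frame('scene');cv2.imwrite('pics/v4.png',cv2.resize(im[90:330,180:436,::-1],(640,600)))"
```

```text
(no output)
```

View pics/v4.png

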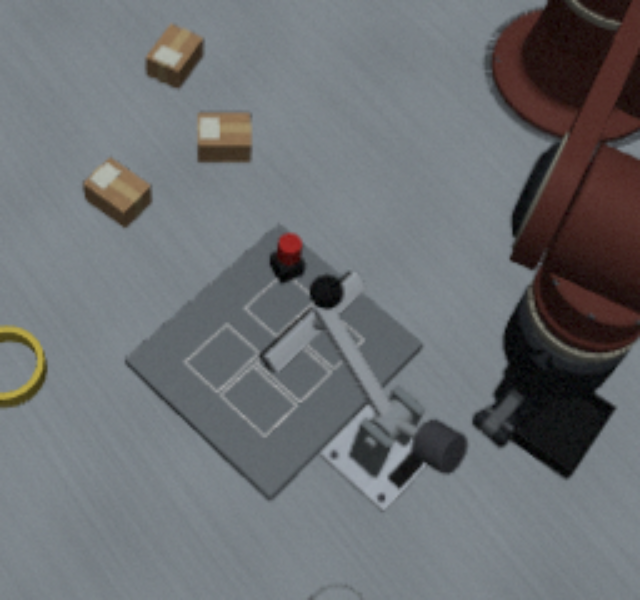

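The arm is still raised, with the knob at about (310,206) in the full image. I'll measure its angle and how fast it is moving.

```bash
cat >> h.py <<'E'
ST=np.load("st.npy")
def knob(t): return place(ST,np.array([[0,.145-.16*np.cos(t)+.024*np.sin(t),.085+.16*np.sin(t)+.024*np.cos(t)]]))[0]
def theta(c="scene"):
    "angle by matching a dark disc at the projected knob"
    im=cv2.cvtColor(optics.grab_frame(c),cv2.COLOR_RGB2GRAY).astype(float); b=[]
    yy,xx=np.mgrid[:384,:512]
    for t in np.arange(-.05,2.2,.02):
        q=proj(c,knob(t)[None])[0]; r=np.hypot(xx-q[0],yy-q[1]); b.append((im[r<4].mean()-im[(r>6.5)&(r<9)].mean(),round(t,2),q.round(1).tolist()))
    return sorted(b)[:2]
E
python3 -c "
from h import *
print(state()['time'],theta())"
python3 -m inch '[{"dx":0,"dy":0,"dz":0,"rx":0,"ry":0,"rz":0},{"dx":0,"dy":0,"dz":0,"rx":0,"ry":0,"rz":0}]' >/dev/null
python3 -c "
from h import *
print(state()['time'],theta(),theta('top'))"
```

```text
9.4 [(np.float64(-86.9432722241439), np.float64(0.75), [310.1, 206.8]), (np.float64(-86.77932203389831), np.float64(0.77), [311.1, 207.2])]
9.65 [(np.float64(-87.15427187824282), np.float64(0.75), [310.1, 206.8]), (np.float64(-86.05457627118643), np.float64(0.77), [311.1, 207.2])] [(np.float64(-53.2550148264434), np.float64(0.77), [183.8, 195.1]), (np.float64(-50.46818727490996), np.float64(0.75), [184.8, 195.0])]
```

```bash
python3 -c "
from h import *
p=place(ST,np.array([[0,.0,0]]))[0]; go(p[0],p[1],.31,.147); print(p,T())"
```

```text
dx dy dz [-0.2916  0.0007 -0.0999] rz -0.0002 yaw 1.718 n>= 4.931297372305368
[0.54931603 0.08493281 0.        ] (array([0.51466556, 0.31560088, 0.23008865]), np.float64(1.717536152969487))
```

```bash

python3 -m inch '[{"dx":0,"dy":0,"dz":-0.05,"rx":0,"ry":0,"rz":0},{"dx":0,"dy":0,"dz":-0.1,"rx":0,"ry":0,"rz":0},{"dx":0,"dy":0,"dz":-0.1,"rx":0,"ry":0,"rz":0}]' -1 >/dev/null
python3 -m inch '[{"dx":-0.06,"dy":0,"dz":0,"rx":0,"ry":0,"rz":0},{"dx":-0.12,"dy":0,"dz":0,"rx":0,"ry":0,"rz":0},{"dx":-0.18,"dy":0,"dz":0,"rx":0,"ry":0,"rz":0},{"dx":-0.24,"dy":0,"dz":0,"rx":0,"ry":0,"rz":0},{"dx":-0.292,"dy":0,"dz":0,"rx":0,"ry":0,"rz":0}]'
python3 -m inch '[{"dx":0,"dy":0,"dz":0.05,"rx":0,"ry":0,"rz":0},{"dx":0,"dy":0,"dz":0.1,"rx":0,"ry":0,"rz":0},{"dx":0,"dy":0,"dz":0.13,"rx":0,"ry":0,"rz":0},{"dx":0,"dy":0,"dz":0.13,"rx":0,"ry":0,"rz":0}]'
python3 -m inch '[{"dx":0.02,"dy":0,"dz":0,"rx":0,"ry":0,"rz":0},{"dx":0.04,"dy":0,"dz":0,"rx":0,"ry":0,"rz":0},{"dx":0.06,"dy":0,"dz":-0.005,"rx":0,"ry":0,"rz":0},{"dx":0.08,"dy":0,"dz":-0.015,"rx":0,"ry":0,"rz":0},{"dx":0.1,"dy":0,"dz":-0.025,"rx":0,"ry":0,"rz":0}]'
python3 -m inch '[{"dx":0,"dy":0,"dz":0,"rx":0,"ry":0,"rz":0},{"dx":-0.05,"dy":0,"dz":-0.05,"rx":0,"ry":0,"rz":0},{"dx":-0.1,"dy":0,"dz":-0.05,"rx":0,"ry":0,"rz":0}]' 1
python3 -c "
from h import *
print(theta(),theta('top'))
im=optics.grab_frame('scene');cv2.imwrite('pics/v5.png',cv2.resize(im[90:330,180:436,::-1],(640,600)))"
```

```text
time: 10.55
tool_pos: [0.5491, 0.0827, 0.3104]
tool_rot: [-0.0, 0.653, 0.757, -0.0]
contact_force: [0.7, 0.6, 0.2]
gripper_width: -0.003
grasp_force: 0.0
time: 10.95
tool_pos: [0.5461, 0.0846, 0.2013]
tool_rot: [-0.004, 0.653, 0.757, -0.003]
contact_force: [-0.7, 0.7, -0.7]
gripper_width: 0.002
grasp_force: 0.0
time: 11.45
tool_pos: [0.5377, 0.1661, 0.2292]
tool_rot: [0.001, 0.653, 0.757, 0.001]
contact_force: [1.0, 0.2, 0.4]
gripper_width: 0.003
grasp_force: 0.0
time: 11.75
tool_pos: [0.551, 0.0855, 0.2719]
tool_rot: [0.003, 0.652, 0.758, 0.002]
contact_force: [1.6, -1.3, 0.9]
gripper_width: 0.506
grasp_force: 0.0
[(np.float64(-92.46575579384296), np.float64(0.75), [310.1, 206.8]), (np.float64(-91.42915254237289), np.float64(0.77), [311.1, 207.2])] [(np.float64(-17.806372549019613), np.float64(0.79), [182.8, 195.2]), (np.float64(-17.68181818181818), np.float64(0.81), [181.7, 195.3])]
```

View pics/v5.png

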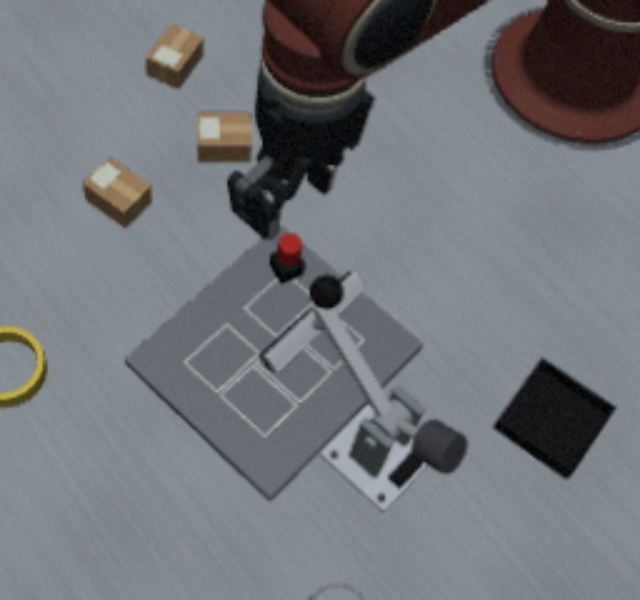

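```bash
python3 -c "
from h import *
p=T()[0]; print(p,[proj(c,p) for c in CAM], (proj('scene',p)-[180,90])*2.5)
print(theta(),theta('top'),[ (knob(t),proj('top',knob(t))) for t in (.76,)])
im=optics.grab_frame('top');cv2.imwrite('pics/v6.png',cv2.resize(im[100:300,100:380,::-1],(800,571)))"
```

```text
[0.55003322 0.08296668 0.26838956] [array([[197.99469403, 190.31647803]]), array([[296.59527432, 180.48999212]])] [[291.4881858  226.22498029]]
[(np.float64(-91.55084745762711), np.float64(0.75), [310.1, 206.8]), (np.float64(-91.0122033898305), np.float64(0.77), [311.1, 207.2])] [(np.float64(-18.30527913644797), np.float64(1.07), [167.3, 197.0]), (np.float64(-17.784493284493287), np.float64(0.85), [179.6, 195.5])] [(array([0.5426377 , 0.13000105, 0.2126235 ]), array([[184.30170486, 195.01333869]]))]
```

View pics/v6.png

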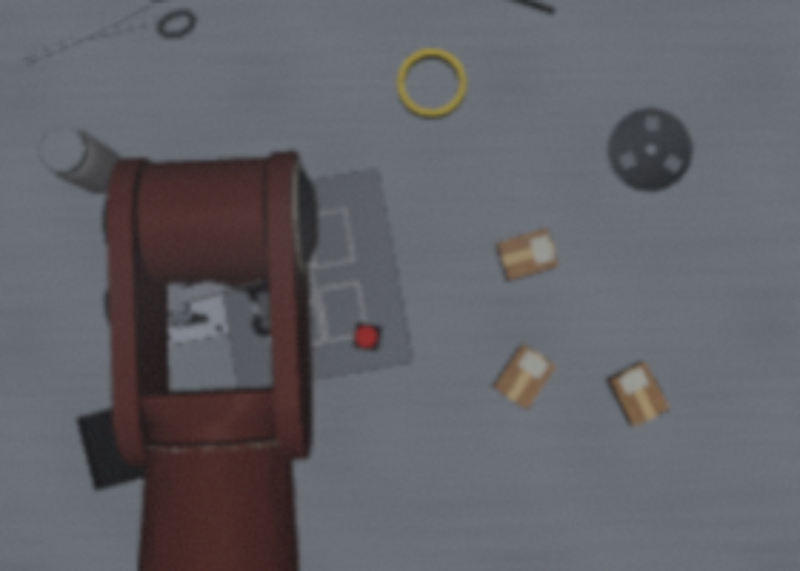

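```bash

python3 -m inch '[{"dx":-0.02,"dy":0,"dz":0,"rx":0,"ry":0,"rz":0},{"dx":-0.04,"dy":0,"dz":0,"rx":0,"ry":0,"rz":0},{"dx":-0.05,"dy":0,"dz":0,"rx":0,"ry":0,"rz":0},{"dx":-0.05,"dy":0,"dz":0,"rx":0,"ry":0,"rz":0},{"dx":-0.05,"dy":0,"dz":0,"rx":0,"ry":0,"rz":0}]' -1
python3 -c "
from h import *
for t in np.arange(0,2.1,.15): print(round(t,2),proj('scene',knob(t)[None]).round(1),knob(t).round(3))
im=optics.grab_frame('scene');cv2.imwrite('pics/s7.png',im[:,:,::-1]);print(theta())
a=cv2.imread('pics/s7.png')[150:300,240:420].astype(float)
"
```

```text
time: 12.55
tool_pos: [0.5552, 0.0451, 0.2672]
tool_rot: [-0.0, 0.654, 0.757, 0.0]
contact_force: [0.0, -0.2, 0.3]
gripper_width: 0.14
grasp_force: 0.0
0.0 [[287.7 211.1]] [0.552 0.07  0.109]
0.15 [[290. 208.]] [0.551 0.075 0.133]
0.3 [[293.3 205.9]] [0.549 0.084 0.155]
0.45 [[297.9 204.9]] [0.548 0.096 0.176]
0.6 [[303.5 205.2]] [0.545 0.111 0.195]
0.75 [[310.1 206.8]] [0.543 0.129 0.212]
0.9 [[317.7 209.8]] [0.54  0.149 0.225]
1.05 [[326.  214.1]] [0.537 0.17  0.236]
1.2 [[334.9 219.7]] [0.533 0.193 0.243]
1.35 [[344.  226.5]] [0.53  0.217 0.246]
1.5 [[353.1 234.2]] [0.526 0.241 0.246]
1.65 [[361.9 242.7]] [0.523 0.265 0.243]
1.8 [[370.  251.7]] [0.519 0.287 0.235]
1.95 [[377.1 260.8]] [0.516 0.309 0.225]
2.1 [[383.2 269.8]] [0.513 0.329 0.211]
[(np.float64(-89.93796610169493), np.float64(0.77), [311.1, 207.2]), (np.float64(-89.78830854375649), np.float64(0.75), [310.1, 206.8])]
```

```bash

python3 -m inch '[{"dx":0,"dy":0,"dz":0.04,"rx":0,"ry":0,"rz":0},{"dx":0,"dy":0,"dz":0.078,"rx":0,"ry":0,"rz":0},{"dx":0.03,"dy":0,"dz":0.078,"rx":0,"ry":0,"rz":0},{"dx":0.06,"dy":0,"dz":0.078,"rx":0,"ry":0,"rz":0},{"dx":0.0875,"dy":0,"dz":0.078,"rx":0,"ry":0,"rz":0}]' -1
python3 -m inch '[{"dx":0,"dy":0,"dz":0,"rx":0,"ry":0,"rz":0},{"dx":0,"dy":0,"dz":0,"rx":0,"ry":0,"rz":0}]'
python3 -c "
from h import *
print(theta(),T())
im=optics.grab_frame('scene');cv2.imwrite('pics/v8.png',cv2.resize(im[130:290,230:410,::-1],(720,640))[:600])"
```

```text
time: 13.15
tool_pos: [0.5445, 0.1157, 0.2045]
tool_rot: [-0.0, 0.653, 0.757, -0.0]
contact_force: [1.0, -3.3, 3.9]
gripper_width: -0.002
grasp_force: 4.0
time: 13.35
tool_pos: [0.5449, 0.1153, 0.2052]
tool_rot: [0.0, 0.653, 0.758, 0.0]
contact_force: [-0.1, 0.3, 0.6]
gripper_width: 0.0
grasp_force: 0.1
[(np.float64(-89.23966101694916), np.float64(0.77), [311.1, 207.2]), (np.float64(-81.96723076923077), np.float64(0.79), [312.1, 207.5])] (array([0.54482524, 0.11483467, 0.20481724]), np.float64(1.718442702034903))
```

View pics/v8.png

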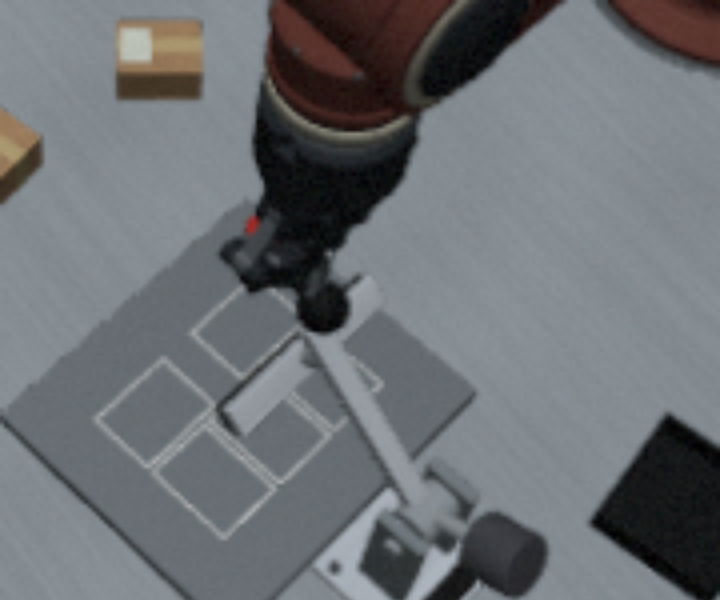

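The closed fingers now touch the knob, which sits at about (311,207) full image, and the arm is near balance. I'll push on slowly and keep the tip low.

```bash

python3 -m inch '[{"dx":0.01,"dy":0,"dz":0,"rx":0,"ry":0,"rz":0},{"dx":0.02,"dy":0,"dz":0,"rx":0,"ry":0,"rz":0},{"dx":0.03,"dy":0,"dz":0,"rx":0,"ry":0,"rz":0},{"dx":0.04,"dy":0,"dz":0,"rx":0,"ry":0,"rz":0},{"dx":0.05,"dy":0,"dz":-0.002,"rx":0,"ry":0,"rz":0}]' -1
python3 -c "
from h import *
print(theta(),T())"
python3 -m inch '[{"dx":0.01,"dy":0,"dz":-0.002,"rx":0,"ry":0,"rz":0},{"dx":0.02,"dy":0,"dz":-0.004,"rx":0,"ry":0,"rz":0},{"dx":0.03,"dy":0,"dz":-0.006,"rx":0,"ry":0,"rz":0},{"dx":0.04,"dy":0,"dz":-0.008,"rx":0,"ry":0,"rz":0},{"dx":0.05,"dy":0,"dz":-0.01,"rx":0,"ry":0,"rz":0}]'
python3 -c "
from h import *
print(theta(),T())"
```

```text
time: 13.95
tool_pos: [0.5417, 0.1453, 0.2212]
tool_rot: [0.009, 0.655, 0.756, -0.005]
contact_force: [-24.6, -31.9, 55.7]
gripper_width: 0.001
grasp_force: 30.0
[(np.float64(-69.33816832518131), np.float64(0.99), [322.6, 212.2]), (np.float64(-63.97826766729205), np.float64(0.97), [321.5, 211.7])] (array([0.54148245, 0.14697498, 0.222079  ]), np.float64(1.714679567097987))
time: 14.5
tool_pos: [0.5348, 0.1898, 0.236]
tool_rot: [0.006, 0.654, 0.756, 0.0]
contact_force: [-36.7, -19.2, 70.2]
gripper_width: 0.001
grasp_force: 35.3
[(np.float64(-60.66953610712578), np.float64(1.27), [339.1, 222.7]), (np.float64(-56.95778824350252), np.float64(1.25), [337.9, 221.8])] (array([0.53450592, 0.19158357, 0.23638928]), np.float64(1.7166848180538412))
```

```bash

python3 -m inch '[{"dx":0,"dy":0,"dz":-0.03,"rx":0,"ry":0,"rz":0},{"dx":0,"dy":0,"dz":-0.06,"rx":0,"ry":0,"rz":0},{"dx":0,"dy":0,"dz":-0.1,"rx":0,"ry":0,"rz":0},{"dx":-0.05,"dy":0,"dz":-0.12,"rx":0,"ry":0,"rz":0},{"dx":-0.1,"dy":0,"dz":-0.12,"rx":0,"ry":0,"rz":0}]' -1
python3 -c "
from h import *
print(theta())"
python3 -m inch '[{"dx":-0.06,"dy":0,"dz":0,"rx":0,"ry":0,"rz":0},{"dx":-0.12,"dy":0,"dz":0,"rx":0,"ry":0,"rz":0},{"dx":-0.18,"dy":0,"dz":0,"rx":0,"ry":0,"rz":0},{"dx":-0.24,"dy":0,"dz":0,"rx":0,"ry":0,"rz":0},{"dx":-0.25,"dy":0,"dz":0,"rx":0,"ry":0,"rz":0}]' 1
python3 -c "
from h import *
print(theta(),theta('top'))
a=cv2.resize(optics.grab_frame('scene')[70:370,130:450,::-1],(400,375));b=cv2.resize(optics.grab_frame('top')[100:300,100:380,::-1],(400,286));b=cv2.copyMakeBorder(b,0,89,0,0,0)
cv2.imwrite('pics/v9.png',np.hstack([a,b]))"
```

```text
time: 15.05
tool_pos: [0.5462, 0.1143, 0.3144]
tool_rot: [0.002, 0.653, 0.758, 0.002]
contact_force: [0.2, -0.1, 0.0]
gripper_width: 0.002
grasp_force: 0.0
[(np.float64(-71.4239344262295), np.float64(1.59), [358.4, 239.3]), (np.float64(-63.555977229601524), np.float64(2.05), [381.3, 266.8])]
time: 15.6
tool_pos: [0.574, -0.0877, 0.3093]
tool_rot: [-0.0, 0.656, 0.755, -0.001]
contact_force: [0.1, 0.3, 0.5]
gripper_width: 0.844
grasp_force: 0.0
[(np.float64(-68.18065573770491), np.float64(1.59), [358.4, 239.3]), (np.float64(-58.0259329538267), np.float64(2.05), [381.3, 266.8])] [(np.float64(-58.511935483870964), np.float64(2.07), [116.7, 206.6]), (np.float64(-58.22717948717949), np.float64(2.09), [116.1, 206.8])]
```

View pics/v9.png

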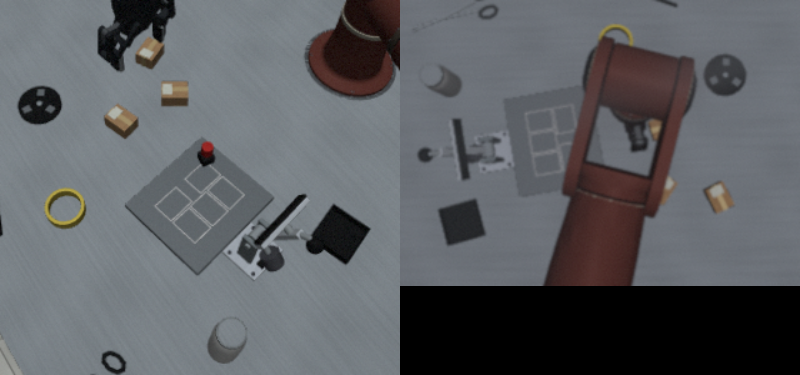

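The arm now rests open at 2.05 rad in both views and all five outlines are clear. Next come the stamp, tray and carton poses, plus a refinement of the outline position.

```bash
cat > m.py <<'E'
from h import *
def cyl(r,z0,z1): a=np.linspace(0,2*np.pi,24,endpoint=False); return np.array([[r*np.cos(t),r*np.sin(t),z] for t in a for z in(z0,z1)])
def red(im): a=im.astype(int); return (a[:,:,0]-np.maximum(a[:,:,1],a[:,:,2]))>45
def comp(m,near,R=14):
    n,l,s,c=cv2.connectedComponentsWithStats(m.astype(np.uint8)); 
    k=[i for i in range(1,n) if s[i,4]>25 and np.hypot(*(c[i]-near))<R]
    return None if not k else (l==max(k,key=lambda i:s[i,4]))
def hull(m):
    p=np.argwhere(m)[:,::-1].astype(np.int32); o=np.zeros(m.shape,np.uint8); cv2.fillConvexPoly(o,cv2.convexHull(p),1); return o>0
def cartonmask(im,near):
    a=im.astype(int); b=(a[:,:,0]-a[:,:,2])>8     # brown and label (warm) against bluish bench
    b=cv2.morphologyEx(b.astype(np.uint8),cv2.MORPH_OPEN,np.ones((3,3)))
    m=comp(b,near); return None if m is None else hull(m)
E
python3 - <<'E'
from m import *
ims={c:cv2.imread(f"pics/{c}0.png")[:,:,::-1] for c in CAM}
ns={"top":(228,218),"scene":(296,189)}
mk={c:comp(red(ims[c]),ns[c]) for c in CAM}
print([m.sum() if m is not None else None for m in mk.values()])
for cs in(["top"],["scene"],["top","scene"]):
    print("stamp cap",cs,fit({c:mk[c] for c in cs},cyl(.013,.05,.078),[.47,-.005,0],st=(.01,.01,.1)))
cart=dict(a=((284,189),(230,166)),b=((283,232),(270,146)),c=((323,237),(250,112)))
for n,(t,s) in cart.items():
    mm={"top":cartonmask(ims["top"],t),"scene":cartonmask(ims["scene"],s)}
    print(n,[int(m.sum()) if m is not None else None for m in mm.values()])
    for cs in(["top"],["scene"],["top","scene"]):
        p0=ray(cs[0],t if cs[0]=="top" else s,.02)
        x,q=fit({c:mm[c] for c in cs},box(.062,.047,0,.036),p0,st=(.01,.01,.3)); print(" ",cs,x.round(4),round(q,3))
# tray
import pickle; ms=pickle.load(open("m.pkl","rb"))
tm={c:hull(ms[c]["tray"][0]["pixels"]) for c in CAM}
for cs in(["top"],["scene"],["top","scene"]): print("tray",fit({c:tm[c] for c in cs},box(.09,.09,0,.022),ray("top",(143,255),.02),st=(.01,.01,.3)))
# station outlines: white line score, scene camera
g=cv2.cvtColor(optics.grab_frame("scene"),cv2.COLOR_RGB2GRAY).astype(np.float32)
hp=g-cv2.GaussianBlur(g,(0,0),4)
L=[]
for x,y,w,h in((-52,26,47,62),(0,26,47,62),(52,26,47,62),(-44.5,-33.5,62,47),(44.5,-33.5,62,47)):
    for t in np.linspace(-.5,.5,40): L+=[[x+t*w,y+k*h/2,20] for k in(-1,1)]+[[x+k*w/2,y+t*h,20] for k in(-1,1)]
L=np.array(L)/1000
def sc(p): q=proj("scene",place(p,L)).astype(np.float32); return -cv2.remap(hp,q[:,0][None],q[:,1][None],cv2.INTER_LINEAR).mean()
r=minimize(sc,ST,method="Nelder-Mead",options=dict(initial_simplex=np.vstack([ST]+[ST+np.diag([.003,.003,.02])[k] for k in range(3)]),xatol=1e-4,fatol=1e-3)); print("station",ST,r.x,sc(ST),r.fun)
E
```

```text
[np.int64(44), np.int64(78)]
stamp cap ['top'] (array([ 0.47794034,  0.01620756, -0.12966851]), np.float64(0.799084144247281))
stamp cap ['scene'] (array([ 0.47964742,  0.01363276, -0.08186554]), np.float64(0.6463470171101424))
stamp cap ['top', 'scene'] (array([ 0.4779989 ,  0.0152484 , -0.07154923]), np.float64(0.706114370591268))
a [285, 463]
  ['top'] [ 0.5715 -0.1756  1.8082] 0.934
  ['scene'] [ 0.572  -0.1781  1.8429] 0.921
  ['top', 'scene'] [ 0.5716 -0.176   1.815 ] 0.922
b [287, 435]
  ['top'] [ 0.4261 -0.168  -0.5974] 0.924
  ['scene'] [ 0.4278 -0.1692  2.5252] 0.97
  ['top', 'scene'] [ 0.4274 -0.1687  2.5338] 0.939
c [305, 404]
  ['top'] [ 0.4019 -0.3037  0.4344] 0.93
  ['scene'] [ 0.4031 -0.305   3.614 ] 0.937
  ['top', 'scene'] [ 0.4023 -0.3046  0.4513] 0.927
tray (array([0.35821926, 0.31099008, 0.25466909]), np.float64(0.9384198180900445))
tray (array([0.35951694, 0.30909458, 0.25726907]), np.float64(0.9441356549185849))
tray (array([0.35866466, 0.31021112, 0.25454464]), np.float64(0.9359528006111791))
station [0.54931603 0.08493281 0.14711208] [0.5490316  0.08339542 0.15679732] -21.211418 -26.489896774291992
```

```bash
python3 -c "
from h import *
go(.478,.0155,.14)"
```

```text
dx dy dz [ 0.1382 -0.1008  0.2129] rz 0.0 yaw 1.719 n>= 4.369827687407133
```

```bash

python3 -m inch '[{"dx":0.0691,"dy":-0.0504,"dz":0.06,"rx":0,"ry":0,"rz":0},{"dx":0.1382,"dy":-0.1008,"dz":0.1,"rx":0,"ry":0,"rz":0},{"dx":0.1382,"dy":-0.1008,"dz":0.16,"rx":0,"ry":0,"rz":0},{"dx":0.1382,"dy":-0.1008,"dz":0.2129,"rx":0,"ry":0,"rz":0},{"dx":0.1382,"dy":-0.1008,"dz":0.2129,"rx":0,"ry":0,"rz":0}]' 0.2
python3 -m inch '[{"dx":0,"dy":0,"dz":0,"rx":0,"ry":0,"rz":0},{"dx":0,"dy":0,"dz":0,"rx":0,"ry":0,"rz":0}]'
python3 -c "
from h import *
go(.478,.0155,.048)
print(proj('scene',np.array([[.478,.0155,.078]])))"
```

```text
time: 16.35
tool_pos: [0.4752, 0.0171, 0.1366]
tool_rot: [-0.002, 0.652, 0.758, -0.001]
contact_force: [-0.2, 0.3, -0.0]
gripper_width: 0.598
grasp_force: 0.0
time: 16.55
tool_pos: [0.4785, 0.0152, 0.141]
tool_rot: [0.0, 0.653, 0.758, 0.0]
contact_force: [0.8, 0.2, 0.9]
gripper_width: 0.597
grasp_force: 0.0
dx dy dz [ 0.0004 -0.0005  0.1162] rz 0.0 yaw 1.72 n>= 1.8593359738178756
[[296.46974436 186.67026797]]
```

```bash

python3 -m inch '[{"dx":0,"dy":-0.0005,"dz":0.05,"rx":0,"ry":0,"rz":0},{"dx":0,"dy":-0.0005,"dz":0.09,"rx":0,"ry":0,"rz":0},{"dx":0,"dy":-0.0005,"dz":0.115,"rx":0,"ry":0,"rz":0},{"dx":0,"dy":-0.0005,"dz":0.115,"rx":0,"ry":0,"rz":0},{"dx":0,"dy":-0.0005,"dz":0.115,"rx":0,"ry":0,"rz":0}]'
python3 -m inch '[{"dx":0,"dy":0,"dz":0,"rx":0,"ry":0,"rz":0},{"dx":0,"dy":0,"dz":0,"rx":0,"ry":0,"rz":0},{"dx":0,"dy":0,"dz":0,"rx":0,"ry":0,"rz":0},{"dx":0,"dy":0,"dz":0,"rx":0,"ry":0,"rz":0},{"dx":0,"dy":0,"dz":0,"rx":0,"ry":0,"rz":0}]' -1
python3 -m inch '[{"dx":0,"dy":0,"dz":0,"rx":0,"ry":0,"rz":0},{"dx":0,"dy":0,"dz":-0.05,"rx":0,"ry":0,"rz":0},{"dx":0,"dy":0,"dz":-0.1,"rx":0,"ry":0,"rz":0},{"dx":0,"dy":0,"dz":-0.15,"rx":0,"ry":0,"rz":0},{"dx":0,"dy":0,"dz":-0.15,"rx":0,"ry":0,"rz":0}]'
python3 -c "
from h import *
go(.3587,.3102,.168)"
```

```text
time: 17.05
tool_pos: [0.4801, 0.0139, 0.0508]
tool_rot: [0.002, 0.653, 0.757, 0.001]
contact_force: [-0.4, -1.1, 0.7]
gripper_width: 0.596
grasp_force: 0.0
time: 17.55
tool_pos: [0.4799, 0.0139, 0.0511]
tool_rot: [0.002, 0.653, 0.757, 0.001]
contact_force: [-1.1, -0.2, 5.2]
gripper_width: 0.256
grasp_force: 58.5
time: 18.05
tool_pos: [0.4825, 0.0137, 0.1768]
tool_rot: [0.006, 0.653, 0.757, 0.004]
contact_force: [0.6, 0.6, 0.3]
gripper_width: 0.26
grasp_force: 58.9
dx dy dz [ 0.3893 -0.0987  0.011 ] rz 0.0 yaw 1.718 n>= 6.428612042475764
```

```bash

python3 -m inch '[{"dx":0.034,"dy":-0.042,"dz":0,"rx":0,"ry":0,"rz":0},{"dx":0.068,"dy":-0.085,"dz":0,"rx":0,"ry":0,"rz":0},{"dx":0.102,"dy":-0.127,"dz":0,"rx":0,"ry":0,"rz":0},{"dx":0.102,"dy":-0.127,"dz":0,"rx":0,"ry":0,"rz":0}]'
python3 -m inch '[{"dx":0.06,"dy":0.005,"dz":0,"rx":0,"ry":0,"rz":0},{"dx":0.12,"dy":0.01,"dz":0,"rx":0,"ry":0,"rz":0},{"dx":0.18,"dy":0.017,"dz":0,"rx":0,"ry":0,"rz":0},{"dx":0.24,"dy":0.023,"dz":0,"rx":0,"ry":0,"rz":0},{"dx":0.287,"dy":0.028,"dz":0,"rx":0,"ry":0,"rz":0}]'
python3 -m inch '[{"dx":0,"dy":0,"dz":0,"rx":0,"ry":0,"rz":0},{"dx":0,"dy":0,"dz":0,"rx":0,"ry":0,"rz":0}]'
python3 -c "
from h import *
go(.3587,.3102,.036)"
```

```text
time: 18.45
tool_pos: [0.3626, 0.0818, 0.1678]
tool_rot: [0.0, 0.652, 0.758, 0.001]
contact_force: [-0.4, -0.2, -0.9]
gripper_width: 0.261
grasp_force: 59.0
time: 18.95
tool_pos: [0.3541, 0.3131, 0.1686]
tool_rot: [0.0, 0.653, 0.758, 0.001]
contact_force: [0.9, -1.4, -0.2]
gripper_width: 0.265
grasp_force: 59.0
time: 19.15
tool_pos: [0.3541, 0.3109, 0.168]
tool_rot: [0.0, 0.653, 0.758, -0.0]
contact_force: [0.2, -0.1, -0.2]
gripper_width: 0.26
grasp_force: 59.0
dx dy dz [-0.0018  0.0055  0.1651] rz 0.0 yaw 1.719 n>= 2.642451081299352
```

```bash

python3 -m inch '[{"dx":0,"dy":0.0055,"dz":0.06,"rx":0,"ry":0,"rz":0},{"dx":0,"dy":0.0055,"dz":0.11,"rx":0,"ry":0,"rz":0},{"dx":0,"dy":0.0055,"dz":0.14,"rx":0,"ry":0,"rz":0},{"dx":0,"dy":0.0055,"dz":0.16,"rx":0,"ry":0,"rz":0},{"dx":0,"dy":0.0055,"dz":0.166,"rx":0,"ry":0,"rz":0}]'
python3 -m inch '[{"dx":0,"dy":0,"dz":0.001,"rx":0,"ry":0,"rz":0},{"dx":0,"dy":0,"dz":0.001,"rx":0,"ry":0,"rz":0}]'
```

```text
time: 19.65
tool_pos: [0.3573, 0.3091, 0.0341]
tool_rot: [-0.001, 0.654, 0.756, -0.002]
contact_force: [-7.6, -4.0, 17.2]
gripper_width: 0.262
grasp_force: 60.9
time: 19.85
tool_pos: [0.3592, 0.3106, 0.0353]
tool_rot: [0.0, 0.654, 0.757, 0.001]
contact_force: [-0.6, -0.4, -1.4]
gripper_width: 0.263
grasp_force: 59.0
```

```bash

python3 -m inch '[{"dx":0,"dy":0,"dz":0.001,"rx":0,"ry":0,"rz":0},{"dx":0,"dy":0,"dz":0.001,"rx":0,"ry":0,"rz":0},{"dx":0,"dy":0,"dz":0.001,"rx":0,"ry":0,"rz":0},{"dx":0,"dy":0,"dz":0.001,"rx":0,"ry":0,"rz":0}]' 0.2
python3 -m inch '[{"dx":0,"dy":0,"dz":-0.05,"rx":0,"ry":0,"rz":0},{"dx":0,"dy":0,"dz":-0.1,"rx":0,"ry":0,"rz":0},{"dx":0,"dy":0,"dz":-0.16,"rx":0,"ry":0,"rz":0},{"dx":0,"dy":0,"dz":-0.2,"rx":0,"ry":0,"rz":0},{"dx":0,"dy":0,"dz":-0.2,"rx":0,"ry":0,"rz":0}]' >/dev/null
python3 -m inch '[{"dx":-0.06,"dy":0.0,"dz":0,"rx":0,"ry":0,"rz":0},{"dx":-0.12,"dy":0,"dz":0,"rx":0,"ry":0,"rz":0},{"dx":-0.18,"dy":0,"dz":0,"rx":0,"ry":0,"rz":0},{"dx":-0.24,"dy":0.0,"dz":0,"rx":0,"ry":0,"rz":0},{"dx":-0.29,"dy":0,"dz":0,"rx":0,"ry":0,"rz":0}]' 1
cat >> m.py <<'E'
SL={}
def slots():
    L=[]
    for x,y,w,h in((-52,26,47,62),(0,26,47,62),(52,26,47,62),(-44.5,-33.5,62,47),(44.5,-33.5,62,47)):
        for t in np.linspace(-.5,.5,40): L+=[[x+t*w,y+k*h/2,20] for k in(-1,1)]+[[x+k*w/2,y+t*h,20] for k in(-1,1)]
    return np.array(L)/1000
def stfit(ims):
    L=slots(); H={}
    for c,im in ims.items():
        g=cv2.cvtColor(im,cv2.COLOR_RGB2GRAY).astype(np.float32); H[c]=g-cv2.GaussianBlur(g,(0,0),4)
    def sc(p): return -sum(cv2.remap(h,*[proj(c,place(p,L)).astype(np.float32)[:,k][None] for k in(0,1)],cv2.INTER_LINEAR).mean() for c,h in H.items())
    r=minimize(sc,ST,method="Nelder-Mead",options=dict(initial_simplex=np.vstack([ST]+[ST+np.diag([.003,.003,.02])[k] for k in range(3)]),xatol=1e-4,fatol=1e-3)); return r.x,r.fun
def cartons(ims):
    seen=[]
    a=ims["top"].astype(int); b=((a[:,:,0]-a[:,:,2])>8).astype(np.uint8); b[:,:255]=0; b[:160]=0; b[:,370:]=0
    b=cv2.morphologyEx(b,cv2.MORPH_OPEN,np.ones((3,3))); n,l,s,c=cv2.connectedComponentsWithStats(b)
    for i in range(1,n):
        if not 150<s[i,4]<450: continue
        p0=ray("top",c[i],.025); mm={"top":hull(l==i)}; m2=cartonmask(ims["scene"],proj("scene",[[*p0[:2],.02]])[0])
        if m2 is not None and m2.sum()<600: mm["scene"]=m2
        x,q=fit(mm,box(.062,.047,0,.036),p0,st=(.01,.01,.3)); seen.append((x.round(4).tolist(),round(q,3),list(mm)))
    return seen
E
python3 - <<'E'
from m import *
ims={c:optics.grab_frame(c) for c in CAM}
for c in CAM: cv2.imwrite(f"pics/{c}10.png",ims[c][:,:,::-1])
print(cartons(ims)); print(stfit({"top":ims["top"]}),stfit({"scene":ims["scene"]}),stfit(ims))
a=cv2.resize(ims["scene"][70:370,130:450,::-1],(400,375));b=cv2.resize(ims["top"][100:300,100:380,::-1],(400,286));b=cv2.copyMakeBorder(b,0,89,0,0,0)
cv2.imwrite('pics/v10.png',np.hstack([a,b]))
E
```

```text
time: 20.25
tool_pos: [0.3584, 0.3112, 0.034]
tool_rot: [0.0, 0.653, 0.757, 0.0]
contact_force: [0.0, 0.2, -0.3]
gripper_width: 0.601
grasp_force: 0.0
time: 21.25
tool_pos: [0.3918, 0.0796, 0.1929]
tool_rot: [-0.0, 0.653, 0.757, -0.0]
contact_force: [0.7, 0.1, 0.2]
gripper_width: 0.999
grasp_force: 0.0
[([0.5718, -0.1764, 1.8231], np.float64(0.923), ['top', 'scene']), ([0.4274, -0.1686, 2.5164], np.float64(0.938), ['top', 'scene']), ([0.4025, -0.3044, 0.469], np.float64(0.925), ['top', 'scene']), ([0.0106, -0.0821, 0.0356], np.float64(0.684), ['top'])]
(array([0.54744003, 0.08497456, 0.15224237]), np.float64(-10.664006233215332)) (array([0.5490184 , 0.08343966, 0.15617865]), np.float64(-27.778949737548828)) (array([0.54884772, 0.08351372, 0.15567433]), np.float64(-37.42045593261719))
```

View pics/v10.png

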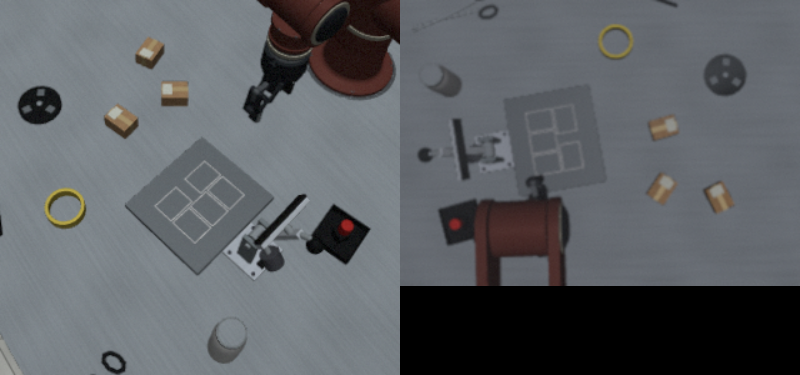

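The stamp stands in the tray, with its red cap at about (456,224) in the right half. All three cartons are where they were. Next is carton a, going to slot_3.

```bash
python3 -c "
import numpy as np; np.save('st.npy',np.array([.5485,.0838,.154]))
from h import *
go(.5718,-.1764,.12,1.82)
for n,p in dict(s1=(-.052,.026),s2=(0,.026),s3=(.052,.026),k=(0,-.015)).items(): print(n,place(ST,np.array([[*p,0]]))[0,:2].round(4))
print(state()['joint_pos'].round(2))"
```

```text
dx dy dz [-0.3461  0.1778  0.0911] rz 0.9743 yaw 1.711 n>= 9.742516057685815
s1 [0.4931 0.1015]
s2 [0.5445 0.1095]
s3 [0.5959 0.1175]
k [0.5508 0.069 ]
[ 0.01 -0.52  2.12 -0.    1.54 -0.13]
```

```bash

python3 -m inch '[{"dx":-0.06,"dy":0.03,"dz":0,"rx":0,"ry":0,"rz":0},{"dx":-0.115,"dy":0.06,"dz":0,"rx":0,"ry":0,"rz":0},{"dx":-0.173,"dy":0.089,"dz":0,"rx":0,"ry":0,"rz":0},{"dx":-0.23,"dy":0.119,"dz":0,"rx":0,"ry":0,"rz":0},{"dx":-0.27,"dy":0.14,"dz":0.02,"rx":0,"ry":0,"rz":0}]' 1 >/dev/null
python3 -m inch '[{"dx":-0.05,"dy":0.025,"dz":0.04,"rx":0,"ry":0,"rz":0.1},{"dx":-0.076,"dy":0.038,"dz":0.071,"rx":0,"ry":0,"rz":0.2},{"dx":-0.076,"dy":0.038,"dz":0.071,"rx":0,"ry":0,"rz":0.3},{"dx":-0.076,"dy":0.038,"dz":0.071,"rx":0,"ry":0,"rz":0.4},{"dx":-0.076,"dy":0.038,"dz":0.071,"rx":0,"ry":0,"rz":0.487}]' >/dev/null
python3 -m inch '[{"dx":0,"dy":0,"dz":0,"rx":0,"ry":0,"rz":0.1},{"dx":0,"dy":0,"dz":0,"rx":0,"ry":0,"rz":0.2},{"dx":0,"dy":0,"dz":0,"rx":0,"ry":0,"rz":0.3},{"dx":0,"dy":0,"dz":0,"rx":0,"ry":0,"rz":0.4},{"dx":0,"dy":0,"dz":0,"rx":0,"ry":0,"rz":0.487}]'
python3 -m inch '[{"dx":0,"dy":0,"dz":0,"rx":0,"ry":0,"rz":0}]' >/dev/null
python3 -c "
from h import *
go(.5718,-.1764,.004,1.82)"
```

```text
time: 22.85
tool_pos: [0.5736, -0.1698, 0.1198]
tool_rot: [-0.001, 0.992, 0.126, -0.001]
contact_force: [-0.2, -0.2, -0.1]
gripper_width: 0.999
grasp_force: 0.0
dx dy dz [-0.0042  0.0072  0.1448] rz 0.006 yaw 0.258 n>= 2.3204813681908085
```

```bash

python3 -m inch '[{"dx":-0.0042,"dy":0.0072,"dz":0.05,"rx":0,"ry":0,"rz":0.006},{"dx":-0.0042,"dy":0.0072,"dz":0.09,"rx":0,"ry":0,"rz":0.006},{"dx":-0.0042,"dy":0.0072,"dz":0.12,"rx":0,"ry":0,"rz":0.006},{"dx":-0.0042,"dy":0.0072,"dz":0.137,"rx":0,"ry":0,"rz":0.006},{"dx":-0.0042,"dy":0.0072,"dz":0.1445,"rx":0,"ry":0,"rz":0.006}]'
python3 -m inch '[{"dx":0,"dy":0,"dz":0,"rx":0,"ry":0,"rz":0},{"dx":0,"dy":0,"dz":0,"rx":0,"ry":0,"rz":0},{"dx":0,"dy":0,"dz":0,"rx":0,"ry":0,"rz":0},{"dx":0,"dy":0,"dz":0,"rx":0,"ry":0,"rz":0},{"dx":0,"dy":0,"dz":0,"rx":0,"ry":0,"rz":0}]' -1
python3 -m inch '[{"dx":0,"dy":0,"dz":-0.03,"rx":0,"ry":0,"rz":0},{"dx":0,"dy":0,"dz":-0.07,"rx":0,"ry":0,"rz":0},{"dx":0,"dy":0,"dz":-0.11,"rx":0,"ry":0,"rz":0},{"dx":0,"dy":0,"dz":-0.13,"rx":0,"ry":0,"rz":0},{"dx":0,"dy":0,"dz":-0.13,"rx":0,"ry":0,"rz":0}]'
python3 -c "
from h import *
go(.5959,.1175,.108,1.725)"
```

```text
time: 23.45
tool_pos: [0.5709, -0.1767, 0.0033]
tool_rot: [-0.001, 0.992, 0.125, -0.001]
contact_force: [-0.4, -0.2, 0.0]
gripper_width: 0.999
grasp_force: 0.0
time: 23.95
tool_pos: [0.5736, -0.1784, 0.0075]
tool_rot: [0.001, 0.992, 0.124, 0.002]
contact_force: [0.9, -0.4, 5.9]
gripper_width: 0.69
grasp_force: 65.3
time: 24.45
tool_pos: [0.5735, -0.1785, 0.1122]
tool_rot: [0.001, 0.992, 0.124, 0.002]
contact_force: [0.3, -0.2, -1.1]
gripper_width: 0.683
grasp_force: 64.5
dx dy dz [ 0.1179 -0.3519  0.0052] rz 0.0624 yaw 0.248 n>= 5.938177931234357
```

```bash

python3 -m inch '[{"dx":0.018,"dy":-0.05,"dz":0,"rx":0,"ry":0,"rz":0},{"dx":0.035,"dy":-0.105,"dz":0,"rx":0,"ry":0,"rz":0},{"dx":0.053,"dy":-0.16,"dz":0,"rx":0,"ry":0,"rz":0},{"dx":0.071,"dy":-0.21,"dz":0,"rx":0,"ry":0,"rz":0},{"dx":0.085,"dy":-0.25,"dz":0,"rx":0,"ry":0,"rz":0}]'>/dev/null
python3 -m inch '[{"dx":0.018,"dy":-0.05,"dz":0,"rx":0,"ry":0,"rz":0.03},{"dx":0.033,"dy":-0.102,"dz":0,"rx":0,"ry":0,"rz":0.0624},{"dx":0.033,"dy":-0.102,"dz":0,"rx":0,"ry":0,"rz":0.0624},{"dx":0.033,"dy":-0.102,"dz":0,"rx":0,"ry":0,"rz":0.0624}]'
python3 -c "
from h import *
go(.5959,.1175,.029,1.725)"
```

```text
time: 25.35
tool_pos: [0.5927, 0.119, 0.1068]
tool_rot: [0.0, 0.997, 0.078, -0.002]
contact_force: [0.2, -0.3, -0.7]
gripper_width: 0.689
grasp_force: 64.7
dx dy dz [0.0036 0.0025 0.0972] rz 0.0016 yaw 0.157 n>= 1.5566708584246227
```

```bash

python3 -m inch '[{"dx":0.0036,"dy":0.0025,"dz":0.04,"rx":0,"ry":0,"rz":0.0016},{"dx":0.0036,"dy":0.0025,"dz":0.07,"rx":0,"ry":0,"rz":0.0016},{"dx":0.0036,"dy":0.0025,"dz":0.085,"rx":0,"ry":0,"rz":0.0016},{"dx":0.0036,"dy":0.0025,"dz":0.093,"rx":0,"ry":0,"rz":0.0016},{"dx":0.0036,"dy":0.0025,"dz":0.097,"rx":0,"ry":0,"rz":0.0016}]'
python3 -m inch '[{"dx":0,"dy":0,"dz":0,"rx":0,"ry":0,"rz":0},{"dx":0,"dy":0,"dz":0,"rx":0,"ry":0,"rz":0}]'
python3 -c "
from h import *
go(.5959,.1175,.0285,1.725)
im={c:optics.grab_frame(c) for c in CAM};cv2.imwrite('pics/v11.png',cv2.resize(im['scene'][130:290,230:410,::-1],(675,600)))"
```

```text
time: 25.85
tool_pos: [0.5974, 0.1161, 0.0312]
tool_rot: [0.0, 0.997, 0.075, -0.0]
contact_force: [-0.3, 0.3, -0.3]
gripper_width: 0.689
grasp_force: 64.7
time: 26.05
tool_pos: [0.5984, 0.1168, 0.033]
tool_rot: [0.0, 0.997, 0.076, 0.001]
contact_force: [-0.3, -0.3, -0.4]
gripper_width: 0.686
grasp_force: 64.7
dx dy dz [-0.003  -0.0013  0.0057] rz -0.0017 yaw 0.152 n>= 0.10463878297350829
```

View pics/v11.png

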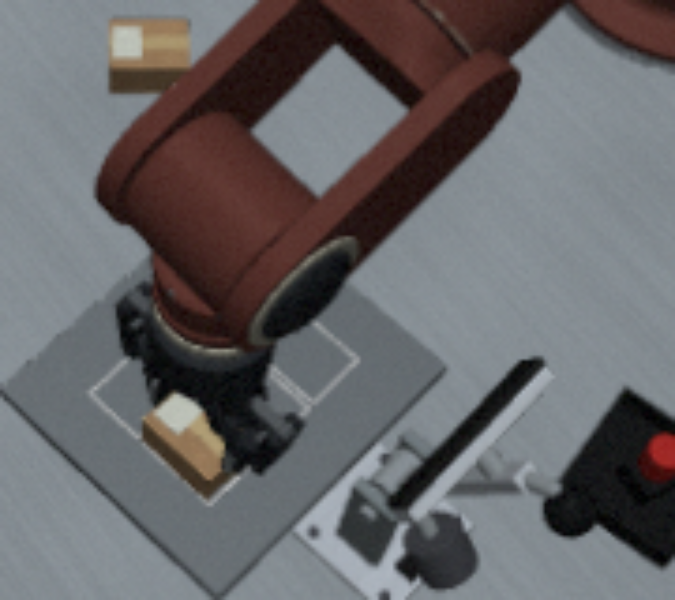

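```bash

python3 -m inch '[{"dx":-0.0015,"dy":-0.001,"dz":0.003,"rx":0,"ry":0,"rz":0},{"dx":-0.0015,"dy":-0.001,"dz":0.0055,"rx":0,"ry":0,"rz":0},{"dx":-0.0015,"dy":-0.001,"dz":0.0055,"rx":0,"ry":0,"rz":0},{"dx":-0.0015,"dy":-0.001,"dz":0.0055,"rx":0,"ry":0,"rz":0}]'
python3 -m inch '[{"dx":0,"dy":0,"dz":0.001,"rx":0,"ry":0,"rz":0},{"dx":0,"dy":0,"dz":0.001,"rx":0,"ry":0,"rz":0}]'
python3 -c "
from h import *
for i in range(3): go(.5959,.1175,.0285,1.725)"
```

```text
time: 26.55
tool_pos: [0.5962, 0.1176, 0.0275]
tool_rot: [-0.0, 0.997, 0.076, 0.0]
contact_force: [-0.4, 1.1, 1.1]
gripper_width: 0.691
grasp_force: 65.0
time: 26.75
tool_pos: [0.5962, 0.1177, 0.0274]
tool_rot: [-0.0, 0.997, 0.076, -0.0]
contact_force: [-3.3, -0.9, 5.3]
gripper_width: 0.689
grasp_force: 65.8
dx dy dz [-0.0004  0.0001 -0.0013] rz -0.0015 yaw 0.152 n>= 0.02242971875949606
dx dy dz [-0.0004  0.0001 -0.0013] rz -0.0015 yaw 0.152 n>= 0.02242971875949606
dx dy dz [-0.0004  0.0001 -0.0013] rz -0.0015 yaw 0.152 n>= 0.02242971875949606
```

```bash

python3 -m inch '[{"dx":0,"dy":0,"dz":0,"rx":0,"ry":0,"rz":0},{"dx":0,"dy":0,"dz":0,"rx":0,"ry":0,"rz":0},{"dx":0,"dy":0,"dz":0,"rx":0,"ry":0,"rz":0},{"dx":0,"dy":0,"dz":-0.01,"rx":0,"ry":0,"rz":0},{"dx":0,"dy":0,"dz":-0.03,"rx":0,"ry":0,"rz":0}]' 1
python3 -m inch '[{"dx":0,"dy":0,"dz":-0.05,"rx":0,"ry":0,"rz":0},{"dx":0,"dy":0,"dz":-0.11,"rx":0,"ry":0,"rz":0},{"dx":0,"dy":0.06,"dz":-0.13,"rx":0,"ry":0,"rz":0},{"dx":0,"dy":0.12,"dz":-0.13,"rx":0,"ry":0,"rz":0},{"dx":0,"dy":0.18,"dz":-0.13,"rx":0,"ry":0,"rz":0}]' 
python3 -m inch '[{"dx":-0.06,"dy":0,"dz":0,"rx":0,"ry":0,"rz":0},{"dx":-0.12,"dy":0,"dz":0,"rx":0,"ry":0,"rz":0},{"dx":-0.16,"dy":0,"dz":0,"rx":0,"ry":0,"rz":0},{"dx":-0.16,"dy":0,"dz":0,"rx":0,"ry":0,"rz":-0.1},{"dx":-0.16,"dy":0,"dz":0,"rx":0,"ry":0,"rz":-0.2}]' 
cat > look.py <<'E'
from m import *
ims={c:optics.grab_frame(c) for c in CAM}
print("free",cartons(ims))
def onslab(n,q,cams=("scene","top")):
    p=place(ST,np.array([[*q,0]]))[0]; out={}
    for c in cams:
        im=ims[c].astype(int); m=((im[:,:,0]-im[:,:,2])>8).astype(np.uint8); m=cv2.morphologyEx(m,cv2.MORPH_OPEN,np.ones((3,3)))
        k=comp(m,proj(c,[[p[0],p[1],.04]])[0],9)
        if k is None: continue
        x,v=fit({c:hull(k)},box(.062,.047,0,.036),[p[0],p[1],ST[2]+np.pi/2],z=.02,st=(.006,.006,.1))
        d=x[:2]-p[:2]; cs,sn=np.cos(ST[2]),np.sin(ST[2]); out[c]=(int(k.sum()),np.round([d[0]*cs+d[1]*sn,-d[0]*sn+d[1]*cs,x[2]-ST[2]-np.pi/2],4).tolist(),round(v,3))
    print(n,out)
for n,q in dict(s1=(-.052,.026),s2=(0,.026),s3=(.052,.026)).items(): onslab(n,q)
E
python3 look.py; python3 -c "
from h import *
go(.4274,-.1687,.12,2.52)"
```

```text
time: 27.25
tool_pos: [0.5949, 0.1173, 0.0498]
tool_rot: [0.0, 0.997, 0.076, -0.002]
contact_force: [0.1, 0.2, 0.8]
gripper_width: 1.002
grasp_force: 0.0
time: 27.75
tool_pos: [0.6194, -0.0263, 0.1584]
tool_rot: [0.001, 0.997, 0.076, 0.003]
contact_force: [0.8, 0.3, -0.4]
gripper_width: 1.001
grasp_force: 0.0
time: 28.25
tool_pos: [0.491, -0.0446, 0.1563]
tool_rot: [0.001, 0.974, 0.227, 0.001]
contact_force: [0.1, 0.3, 0.4]
gripper_width: 0.998
grasp_force: 0.0
free [([0.4266, -0.1684, 2.5122], np.float64(0.902), ['top', 'scene']), ([0.4025, -0.3046, 3.6071], np.float64(0.898), ['top', 'scene'])]
s1 {}
s2 {}
s3 {'scene': (502, [-0.0001, -0.0014, 0.0043], np.float64(0.954)), 'top': (221, [0.0006, 0.0035, -0.0052], np.float64(0.938))}
dx dy dz [-0.1401  0.1047  0.0454] rz -0.332 yaw 0.451 n>= 3.3200478284933572
```

```bash

python3 -m inch '[{"dx":-0.045,"dy":0.035,"dz":0.015,"rx":0,"ry":0,"rz":-0.08},{"dx":-0.09,"dy":0.068,"dz":0.03,"rx":0,"ry":0,"rz":-0.17},{"dx":-0.14,"dy":0.1047,"dz":0.0454,"rx":0,"ry":0,"rz":-0.25},{"dx":-0.14,"dy":0.1047,"dz":0.0454,"rx":0,"ry":0,"rz":-0.332},{"dx":-0.14,"dy":0.1047,"dz":0.0454,"rx":0,"ry":0,"rz":-0.332}]' 1
python3 -m inch '[{"dx":0,"dy":0,"dz":0,"rx":0,"ry":0,"rz":0}]' >/dev/null
python3 -c "
from h import *
go(.427,-.1686,.004,2.518)"
```

```text
time: 28.85
tool_pos: [0.4268, -0.1697, 0.1186]
tool_rot: [0.0, 0.891, 0.455, 0.0]
contact_force: [0.5, -0.3, 0.3]
gripper_width: 0.999
grasp_force: 0.0
dx dy dz [-0.0007 -0.0008  0.1439] rz -0.0013 yaw 0.945 n>= 2.3026218761362016
```

```bash

python3 -m inch '[{"dx":-0.0005,"dy":-0.0005,"dz":0.05,"rx":0,"ry":0,"rz":0},{"dx":-0.0005,"dy":-0.0005,"dz":0.09,"rx":0,"ry":0,"rz":0},{"dx":-0.0005,"dy":-0.0005,"dz":0.12,"rx":0,"ry":0,"rz":0},{"dx":-0.0005,"dy":-0.0005,"dz":0.137,"rx":0,"ry":0,"rz":0},{"dx":-0.0005,"dy":-0.0005,"dz":0.1435,"rx":0,"ry":0,"rz":0}]'
python3 -m inch '[{"dx":0,"dy":0,"dz":0,"rx":0,"ry":0,"rz":0},{"dx":0,"dy":0,"dz":0,"rx":0,"ry":0,"rz":0},{"dx":0,"dy":0,"dz":0,"rx":0,"ry":0,"rz":0},{"dx":0,"dy":0,"dz":0,"rx":0,"ry":0,"rz":0},{"dx":0,"dy":0,"dz":0,"rx":0,"ry":0,"rz":0}]' -1
python3 -m inch '[{"dx":0,"dy":0,"dz":-0.03,"rx":0,"ry":0,"rz":0},{"dx":0,"dy":0,"dz":-0.07,"rx":0,"ry":0,"rz":0},{"dx":0,"dy":0,"dz":-0.11,"rx":0,"ry":0,"rz":0},{"dx":0,"dy":0,"dz":-0.15,"rx":0,"ry":0,"rz":0},{"dx":0,"dy":0,"dz":-0.15,"rx":0,"ry":0,"rz":0}]'
python3 -c "
from h import *
go(.5445,.1095,.125,1.725)"
```

```text
time: 29.45
tool_pos: [0.4266, -0.1675, 0.0025]
tool_rot: [-0.001, 0.889, 0.457, -0.0]
contact_force: [-0.8, -0.8, -0.3]
gripper_width: 0.999
grasp_force: 0.0
time: 29.95
tool_pos: [0.4285, -0.1695, 0.0055]
tool_rot: [0.002, 0.889, 0.457, 0.001]
contact_force: [0.7, -0.0, 6.3]
gripper_width: 0.704
grasp_force: 65.3
time: 30.45
tool_pos: [0.4296, -0.1704, 0.129]
tool_rot: [0.004, 0.889, 0.457, 0.003]
contact_force: [-0.4, -1.0, -0.6]
gripper_width: 0.697
grasp_force: 65.1
dx dy dz [ 0.3681 -0.0868  0.005 ] rz 0.5302 yaw 0.95 n>= 6.051445749494346
```

```bash

python3 -m inch '[{"dx":0.06,"dy":-0.014,"dz":0,"rx":0,"ry":0,"rz":0},{"dx":0.12,"dy":-0.028,"dz":0,"rx":0,"ry":0,"rz":0},{"dx":0.18,"dy":-0.042,"dz":0,"rx":0,"ry":0,"rz":0},{"dx":0.24,"dy":-0.057,"dz":0,"rx":0,"ry":0,"rz":0},{"dx":0.30,"dy":-0.071,"dz":0,"rx":0,"ry":0,"rz":0}]'>/dev/null
python3 -m inch '[{"dx":0.04,"dy":-0.01,"dz":0,"rx":0,"ry":0,"rz":0.1},{"dx":0.068,"dy":-0.016,"dz":0,"rx":0,"ry":0,"rz":0.19},{"dx":0.068,"dy":-0.016,"dz":0,"rx":0,"ry":0,"rz":0.28},{"dx":0.068,"dy":-0.016,"dz":0,"rx":0,"ry":0,"rz":0.37},{"dx":0.068,"dy":-0.016,"dz":0,"rx":0,"ry":0,"rz":0.46}]'>/dev/null
python3 -m inch '[{"dx":0,"dy":0,"dz":0,"rx":0,"ry":0,"rz":0.07},{"dx":0,"dy":0,"dz":0,"rx":0,"ry":0,"rz":0.07},{"dx":0,"dy":0,"dz":0,"rx":0,"ry":0,"rz":0.07}]'
python3 -c "
from h import *
go(.5445,.1095,.033,1.725)"
```

```text
time: 31.75
tool_pos: [0.5407, 0.1112, 0.1224]
tool_rot: [-0.0, 0.997, 0.078, -0.001]
contact_force: [0.1, -0.9, -0.9]
gripper_width: 0.698
grasp_force: 65.1
dx dy dz [0.0043 0.0029 0.1117] rz 0.0018 yaw 0.157 n>= 1.7896851451535094
```

```bash

python3 -m inch '[{"dx":0.0043,"dy":0.0029,"dz":0,"rx":0,"ry":0,"rz":0.0018},{"dx":0.0043,"dy":0.0029,"dz":0.02,"rx":0,"ry":0,"rz":0.0018},{"dx":0.0043,"dy":0.0029,"dz":0.03,"rx":0,"ry":0,"rz":0.0018},{"dx":0.0043,"dy":0.0029,"dz":0.04,"rx":0,"ry":0,"rz":0.0018},{"dx":0.0043,"dy":0.0029,"dz":0.04,"rx":0,"ry":0,"rz":0.0018}]'
python3 -m inch '[{"dx":0,"dy":0,"dz":0,"rx":0,"ry":0,"rz":0}]'
python3 -c "
from h import *
go(.5445,.1095,.033,1.725)"
```

```text
time: 32.25
tool_pos: [0.5435, 0.1095, 0.089]
tool_rot: [-0.0, 0.997, 0.076, -0.002]
contact_force: [-0.6, 0.5, -1.2]
gripper_width: 0.693
grasp_force: 65.1
time: 32.35
tool_pos: [0.5448, 0.1096, 0.0909]
tool_rot: [-0.0, 0.997, 0.076, -0.0]
contact_force: [-0.1, -0.5, -1.8]
gripper_width: 0.697
grasp_force: 65.1
dx dy dz [-0.0004  0.      0.0724] rz -0.0014 yaw 0.152 n>= 1.1588572082052908
```

```bash

python3 -m inch '[{"dx":0,"dy":0,"dz":0.02,"rx":0,"ry":0,"rz":0},{"dx":0,"dy":0,"dz":0.04,"rx":0,"ry":0,"rz":0},{"dx":0,"dy":0,"dz":0.055,"rx":0,"ry":0,"rz":0},{"dx":0,"dy":0,"dz":0.066,"rx":0,"ry":0,"rz":0},{"dx":0,"dy":0,"dz":0.072,"rx":0,"ry":0,"rz":0}]'
python3 -m inch '[{"dx":0,"dy":0,"dz":0.004,"rx":0,"ry":0,"rz":0},{"dx":0,"dy":0,"dz":0.007,"rx":0,"ry":0,"rz":0},{"dx":0,"dy":0,"dz":0.007,"rx":0,"ry":0,"rz":0}]'
python3 -c "
from h import *
go(.5445,.1095,.026,1.725)"
```

```text
time: 32.85
tool_pos: [0.5441, 0.1095, 0.032]
tool_rot: [-0.0, 0.997, 0.076, -0.001]
contact_force: [-0.0, -0.4, -1.9]
gripper_width: 0.698
grasp_force: 65.1
time: 33.15
tool_pos: [0.5453, 0.1096, 0.0283]
tool_rot: [0.0, 0.997, 0.076, 0.0]
contact_force: [-0.3, -0.5, -0.2]
gripper_width: 0.701
grasp_force: 65.1
dx dy dz [-0.001  -0.      0.0029] rz -0.0014 yaw 0.152 n>= 0.04862491574491517
```

```bash

python3 -m inch '[{"dx":-0.001,"dy":0,"dz":0.0015,"rx":0,"ry":0,"rz":0},{"dx":-0.001,"dy":0,"dz":0.003,"rx":0,"ry":0,"rz":0},{"dx":-0.001,"dy":0,"dz":0.003,"rx":0,"ry":0,"rz":0}]'
python3 -m inch '[{"dx":0,"dy":0,"dz":0,"rx":0,"ry":0,"rz":0},{"dx":0,"dy":0,"dz":0,"rx":0,"ry":0,"rz":0},{"dx":0,"dy":0,"dz":0,"rx":0,"ry":0,"rz":0},{"dx":0,"dy":0,"dz":-0.01,"rx":0,"ry":0,"rz":0},{"dx":0,"dy":0,"dz":-0.03,"rx":0,"ry":0,"rz":0}]' 1
python3 -m inch '[{"dx":0,"dy":0,"dz":-0.05,"rx":0,"ry":0,"rz":0},{"dx":0,"dy":0,"dz":-0.1,"rx":0,"ry":0,"rz":0},{"dx":-0.03,"dy":0.05,"dz":-0.11,"rx":0,"ry":0,"rz":0},{"dx":-0.06,"dy":0.1,"dz":-0.11,"rx":0,"ry":0,"rz":0},{"dx":-0.09,"dy":0.15,"dz":-0.11,"rx":0,"ry":0,"rz":0}]' >/dev/null
python3 -m inch '[{"dx":0,"dy":0.06,"dz":0,"rx":0,"ry":0,"rz":0},{"dx":0,"dy":0.12,"dz":0,"rx":0,"ry":0,"rz":0},{"dx":0,"dy":0.18,"dz":0,"rx":0,"ry":0,"rz":0.1},{"dx":0,"dy":0.18,"dz":0,"rx":0,"ry":0,"rz":0.2},{"dx":0,"dy":0.18,"dz":0,"rx":0,"ry":0,"rz":0.3}]' 
python3 look.py; python3 -c "
from h import *
go(.4025,-.3046,.12,.463)"
```

```text
time: 33.45
tool_pos: [0.5443, 0.1095, 0.0259]
tool_rot: [-0.0, 0.997, 0.076, 0.0]
contact_force: [0.1, 0.1, -1.2]
gripper_width: 0.698
grasp_force: 65.1
time: 33.95
tool_pos: [0.5432, 0.1094, 0.0494]
tool_rot: [-0.0, 0.997, 0.076, -0.001]
contact_force: [0.7, -0.3, 0.2]
gripper_width: 0.999
grasp_force: 0.0
time: 34.95
tool_pos: [0.5136, -0.1644, 0.1397]
tool_rot: [0.0, 0.988, -0.153, 0.001]
contact_force: [0.5, -0.3, -0.2]
gripper_width: 0.999
grasp_force: 0.0
free []
s1 {}
s2 {'top': (481, [0.0064, 0.0032, 0.0582], np.float64(0.487))}
s3 {'top': (481, [-0.0045, 0.0035, 0.022], np.float64(0.489))}
dx dy dz [-0.0807  0.2098  0.0243] rz 0.5395 yaw -0.299 n>= 5.394518805131081
```

```bash
python3 -c "
from h import *
a=cv2.resize(optics.grab_frame('scene')[70:370,130:450,::-1],(400,375));b=cv2.resize(optics.grab_frame('top')[100:300,100:380,::-1],(400,286));b=cv2.copyMakeBorder(b,0,89,0,0,0)
cv2.imwrite('pics/v12.png',np.hstack([a,b]))"
```

```text
(no output)
```

View pics/v12.png

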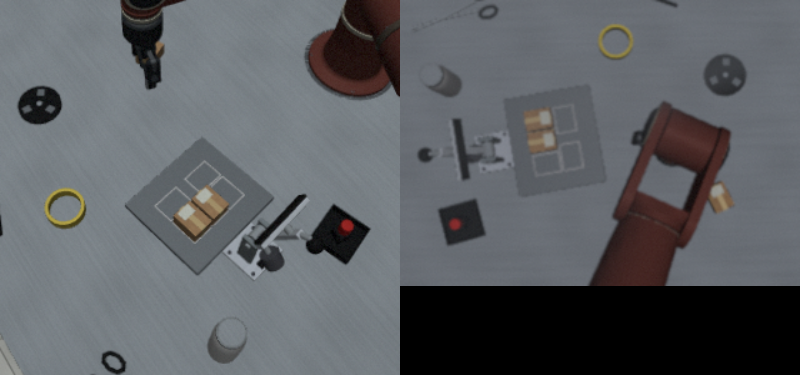

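Two cartons sit neatly on slot_2 and slot_3, and the third is still at about (324,237) in the top image. I'll go to it now.

```bash

python3 -m inch '[{"dx":-0.02,"dy":0.052,"dz":0.006,"rx":0,"ry":0,"rz":0},{"dx":-0.04,"dy":0.104,"dz":0.012,"rx":0,"ry":0,"rz":0},{"dx":-0.06,"dy":0.156,"dz":0.018,"rx":0,"ry":0,"rz":0},{"dx":-0.08,"dy":0.21,"dz":0.024,"rx":0,"ry":0,"rz":0},{"dx":-0.08,"dy":0.21,"dz":0.024,"rx":0,"ry":0,"rz":0.07}]' 1 >/dev/null
python3 -m inch '[{"dx":0,"dy":0,"dz":0,"rx":0,"ry":0,"rz":0.1},{"dx":0,"dy":0,"dz":0,"rx":0,"ry":0,"rz":0.2},{"dx":0,"dy":0,"dz":0,"rx":0,"ry":0,"rz":0.3},{"dx":0,"dy":0,"dz":0,"rx":0,"ry":0,"rz":0.4},{"dx":0,"dy":0,"dz":0,"rx":0,"ry":0,"rz":0.47}]'
python3 -m inch '[{"dx":0,"dy":0,"dz":0,"rx":0,"ry":0,"rz":0}]' >/dev/null
python3 -c "
from m import *
ims={c:optics.grab_frame(c) for c in CAM}
for c in CAM:
    m=cartonmask(ims[c],proj(c,[[.4025,-.3046,.03]])[0]); print(c,None if m is None else (int(m.sum()),fit({c:m},box(.062,.047,0,.036),[.4025,-.3046,.463])))
go(.4025,-.3046,.004,.463)"
```

```text
time: 36.15
tool_pos: [0.403, -0.3039, 0.1192]
tool_rot: [0.0, 0.85, -0.527, 0.0]
contact_force: [0.0, -0.3, 0.4]
gripper_width: 1.001
grasp_force: 0.0
top None
scene (404, (array([ 0.40287264, -0.30536303,  0.48933406]), np.float64(0.9358800215842064)))
dx dy dz [0.0005 0.0008 0.1437] rz 0.0027 yaw -1.104 n>= 2.299963591982864
```

```bash

python3 -m inch '[{"dx":0,"dy":0.0008,"dz":0.05,"rx":0,"ry":0,"rz":0},{"dx":0,"dy":0.0008,"dz":0.09,"rx":0,"ry":0,"rz":0},{"dx":0,"dy":0.0008,"dz":0.12,"rx":0,"ry":0,"rz":0},{"dx":0,"dy":0.0008,"dz":0.137,"rx":0,"ry":0,"rz":0},{"dx":0,"dy":0.0008,"dz":0.1435,"rx":0,"ry":0,"rz":0}]'
python3 -m inch '[{"dx":0,"dy":0,"dz":0,"rx":0,"ry":0,"rz":0},{"dx":0,"dy":0,"dz":0,"rx":0,"ry":0,"rz":0},{"dx":0,"dy":0,"dz":0,"rx":0,"ry":0,"rz":0},{"dx":0,"dy":0,"dz":0,"rx":0,"ry":0,"rz":0},{"dx":0,"dy":0,"dz":0,"rx":0,"ry":0,"rz":0}]' -1
python3 -m inch '[{"dx":0,"dy":0,"dz":-0.03,"rx":0,"ry":0,"rz":0},{"dx":0,"dy":0,"dz":-0.07,"rx":0,"ry":0,"rz":0},{"dx":0,"dy":0,"dz":-0.11,"rx":0,"ry":0,"rz":0},{"dx":0,"dy":0,"dz":-0.15,"rx":0,"ry":0,"rz":0},{"dx":0,"dy":0,"dz":-0.15,"rx":0,"ry":0,"rz":0}]'
python3 -c "
from h import *
go(.4931,.1015,.125,1.725)"
```

```text
time: 36.85
tool_pos: [0.4015, -0.3037, 0.0025]
tool_rot: [-0.0, 0.851, -0.525, -0.001]
contact_force: [0.3, -0.3, 0.0]
gripper_width: 1.001
grasp_force: 0.0
time: 37.35
tool_pos: [0.4035, -0.3059, 0.0059]
tool_rot: [0.0, 0.851, -0.526, 0.002]
contact_force: [1.0, 0.2, 6.3]
gripper_width: 0.697
grasp_force: 65.4
time: 37.85
tool_pos: [0.4045, -0.3069, 0.1293]
tool_rot: [0.001, 0.85, -0.526, 0.005]
contact_force: [0.4, -0.8, -1.4]
gripper_width: 0.693
grasp_force: 65.3
dx dy dz [-0.4072 -0.3272  0.0054] rz -0.8413 yaw -1.108 n>= 8.412617242174576
```

```bash

python3 -m inch '[{"dx":-0.045,"dy":-0.036,"dz":0,"rx":0,"ry":0,"rz":0},{"dx":-0.09,"dy":-0.072,"dz":0,"rx":0,"ry":0,"rz":0},{"dx":-0.135,"dy":-0.108,"dz":0,"rx":0,"ry":0,"rz":0},{"dx":-0.18,"dy":-0.144,"dz":0,"rx":0,"ry":0,"rz":0},{"dx":-0.2036,"dy":-0.1636,"dz":0,"rx":0,"ry":0,"rz":0}]'>/dev/null
python3 -m inch '[{"dx":-0.045,"dy":-0.036,"dz":0,"rx":0,"ry":0,"rz":0},{"dx":-0.09,"dy":-0.072,"dz":0,"rx":0,"ry":0,"rz":0},{"dx":-0.135,"dy":-0.108,"dz":0,"rx":0,"ry":0,"rz":0},{"dx":-0.18,"dy":-0.144,"dz":0,"rx":0,"ry":0,"rz":0},{"dx":-0.2036,"dy":-0.1636,"dz":0,"rx":0,"ry":0,"rz":0}]'>/dev/null
python3 -m inch '[{"dx":0,"dy":0,"dz":0,"rx":0,"ry":0,"rz":-0.09},{"dx":0,"dy":0,"dz":0,"rx":0,"ry":0,"rz":-0.18},{"dx":0,"dy":0,"dz":0,"rx":0,"ry":0,"rz":-0.27},{"dx":0,"dy":0,"dz":0,"rx":0,"ry":0,"rz":-0.36},{"dx":0,"dy":0,"dz":0,"rx":0,"ry":0,"rz":-0.42}]'>/dev/null
python3 -m inch '[{"dx":0,"dy":0,"dz":0,"rx":0,"ry":0,"rz":-0.09},{"dx":0,"dy":0,"dz":0,"rx":0,"ry":0,"rz":-0.18},{"dx":0,"dy":0,"dz":0,"rx":0,"ry":0,"rz":-0.27},{"dx":0,"dy":0,"dz":0,"rx":0,"ry":0,"rz":-0.36},{"dx":0,"dy":0,"dz":0,"rx":0,"ry":0,"rz":-0.42}]'>/dev/null
python3 -m inch '[{"dx":0,"dy":0,"dz":0,"rx":0,"ry":0,"rz":0},{"dx":0,"dy":0,"dz":0,"rx":0,"ry":0,"rz":0}]'
python3 -c "
from h import *
go(.4931,.1015,.09,1.725)"
```

```text
time: 40.05
tool_pos: [0.4901, 0.1038, 0.1226]
tool_rot: [-0.0, 0.997, 0.075, -0.001]
contact_force: [-0.1, 0.4, -0.3]
gripper_width: 0.693
grasp_force: 65.4
dx dy dz [0.0033 0.0034 0.0408] rz -0.0027 yaw 0.15 n>= 0.6568134575490095
```

```bash

python3 -m inch '[{"dx":0.0036,"dy":0.0034,"dz":0,"rx":0,"ry":0,"rz":-0.002},{"dx":0.0036,"dy":0.0034,"dz":0.02,"rx":0,"ry":0,"rz":-0.002},{"dx":0.0036,"dy":0.0034,"dz":0.04,"rx":0,"ry":0,"rz":-0.002},{"dx":0.0036,"dy":0.0034,"dz":0.041,"rx":0,"ry":0,"rz":-0.002},{"dx":0.0036,"dy":0.0034,"dz":0.041,"rx":0,"ry":0,"rz":-0.002}]' >/dev/null
python3 -m inch '[{"dx":0,"dy":0,"dz":0,"rx":0,"ry":0,"rz":0}]'
python3 -c "
from h import *
go(.4934,.1015,.032,1.725)"
```

```text
time: 40.65
tool_pos: [0.4948, 0.1016, 0.092]
tool_rot: [0.0, 0.997, 0.077, 0.001]
contact_force: [-0.6, -0.1, -0.9]
gripper_width: 0.69
grasp_force: 65.3
dx dy dz [-0.0018 -0.0001  0.075 ] rz 0.0004 yaw 0.155 n>= 1.1999662376451816
```

```bash

python3 -m inch '[{"dx":-0.001,"dy":0,"dz":0.02,"rx":0,"ry":0,"rz":0},{"dx":-0.001,"dy":0,"dz":0.04,"rx":0,"ry":0,"rz":0},{"dx":-0.001,"dy":0,"dz":0.055,"rx":0,"ry":0,"rz":0},{"dx":-0.001,"dy":0,"dz":0.068,"rx":0,"ry":0,"rz":0},{"dx":-0.001,"dy":0,"dz":0.075,"rx":0,"ry":0,"rz":0}]' >/dev/null
python3 -m inch '[{"dx":0,"dy":0,"dz":0.003,"rx":0,"ry":0,"rz":0},{"dx":0,"dy":0,"dz":0.006,"rx":0,"ry":0,"rz":0},{"dx":0,"dy":0,"dz":0.006,"rx":0,"ry":0,"rz":0}]'
python3 -c "
from h import *
go(.4934,.1015,.0255,1.725)"
```

```text
time: 41.45
tool_pos: [0.4935, 0.1015, 0.0264]
tool_rot: [0.0, 0.997, 0.078, 0.0]
contact_force: [0.8, 0.3, -1.7]
gripper_width: 0.695
grasp_force: 65.3
dx dy dz [-0.0001  0.      0.0011] rz 0.0006 yaw 0.155 n>= 0.017892474648755156
```

```bash

python3 -m inch '[{"dx":0,"dy":0,"dz":0.0012,"rx":0,"ry":0,"rz":0},{"dx":0,"dy":0,"dz":0.0012,"rx":0,"ry":0,"rz":0}]'
python3 -m inch '[{"dx":0,"dy":0,"dz":0,"rx":0,"ry":0,"rz":0},{"dx":0,"dy":0,"dz":0,"rx":0,"ry":0,"rz":0},{"dx":0,"dy":0,"dz":0,"rx":0,"ry":0,"rz":0},{"dx":0,"dy":0,"dz":-0.01,"rx":0,"ry":0,"rz":0},{"dx":0,"dy":0,"dz":-0.03,"rx":0,"ry":0,"rz":0}]' 1
python3 -m inch '[{"dx":0,"dy":0,"dz":-0.05,"rx":0,"ry":0,"rz":0},{"dx":0,"dy":0,"dz":-0.1,"rx":0,"ry":0,"rz":0},{"dx":0,"dy":0.05,"dz":-0.12,"rx":0,"ry":0,"rz":0},{"dx":0,"dy":0.1,"dz":-0.13,"rx":0,"ry":0,"rz":0},{"dx":0,"dy":0.15,"dz":-0.14,"rx":0,"ry":0,"rz":0}]' >/dev/null
python3 -m inch '[{"dx":0,"dy":0.06,"dz":-0.02,"rx":0,"ry":0,"rz":0},{"dx":0,"dy":0.12,"dz":-0.04,"rx":0,"ry":0,"rz":0},{"dx":0,"dy":0.18,"dz":-0.06,"rx":0,"ry":0,"rz":0},{"dx":0,"dy":0.23,"dz":-0.08,"rx":0,"ry":0,"rz":0},{"dx":0,"dy":0.23,"dz":-0.1,"rx":0,"ry":0,"rz":0}]' 
python3 - <<'E'
from m import *
ims={c:optics.grab_frame(c) for c in CAM}
q=place(ST,np.array([[0,.026,0]]))[0]
for c in CAM:
    a=ims[c].astype(int); m=cv2.morphologyEx(((a[:,:,0]-a[:,:,2])>8).astype(np.uint8),cv2.MORPH_OPEN,np.ones((3,3)))
    k=comp(m,proj(c,[[*q[:2],.04]])[0],20); print(c,k.sum(),fit({c:hull(k)},box(.151,.062,0,.036),[*q[:2],ST[2]],z=.02),q[:2],ST[2])
print(theta("top"))
a=cv2.resize(ims["scene"][150:300,220:420,::-1],(400,300));b=cv2.resize(ims["top"][150:262,100:250,::-1],(400,300))
cv2.imwrite('pics/v13.png',np.hstack([a,b]))
E
```

```text
time: 41.65
tool_pos: [0.4938, 0.1015, 0.026]
tool_rot: [0.0, 0.997, 0.077, 0.0]
contact_force: [-0.9, 0.5, 1.4]
gripper_width: 0.694
grasp_force: 65.7
time: 42.15
tool_pos: [0.4921, 0.1014, 0.0485]
tool_rot: [-0.0, 0.997, 0.077, -0.002]
contact_force: [-0.8, -0.2, -0.2]
gripper_width: 1.004
grasp_force: 0.0
time: 43.15
tool_pos: [0.5402, -0.2032, 0.2425]
tool_rot: [0.001, 0.997, 0.075, 0.0]
contact_force: [0.1, 0.5, -0.1]
gripper_width: 1.001
grasp_force: 0.0
top 737 (array([0.54291227, 0.11211411, 0.16338966]), np.float64(0.9497762023000523)) [0.54451181 0.1094923 ] 0.154
scene 1361 (array([0.54412915, 0.10769027, 0.15405566]), np.float64(0.9650719694591888)) [0.54451181 0.1094923 ] 0.154
[(np.float64(-63.0411681914145), np.float64(2.11), [116.0, 207.8]), (np.float64(-62.213430012610345), np.float64(2.09), [116.6, 207.7])]
```

View pics/v13.png

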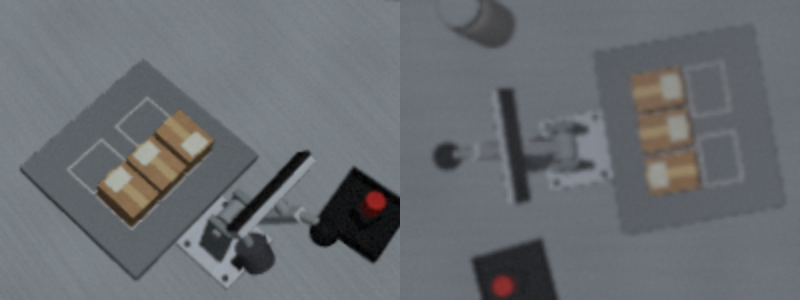

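All three cartons fill the row of three, within about 2 mm in both views, and the arm is still open. Next I'll re-grip the knob and plan the arc down with the tool tilting along with the arm.

```bash
cat > arc.py <<'E'
from h import *
from scipy.spatial.transform import Rotation as Rn
D=.027
def yz(t): return np.array([.145-.16*np.cos(t)+.024*np.sin(t),.085+.16*np.sin(t)+.024*np.cos(t)])
def phi(t,t0=2.05,t1=.07,a=-.5,b=.5): return a+(b-a)*(t-t0)/(t1-t0)
def P(t,f=None,back=0.):
    f=phi(t) if f is None else f
    q=yz(t)+(D-back)*np.array([np.sin(f),-np.cos(f)])
    return q,f
def rel(p0,p1):
    # tool at tilt f: x=(cos f, sin f) in station (y,z), z=(sin f,-cos f)
    d=p1[0]-p0[0]; f=p0[1]; x=np.array([np.cos(f),np.sin(f)]); z=np.array([np.sin(f),-np.cos(f)])
    return np.round([d@x/.8,d@z/.8,(p1[1]-f)/1.5],4)   # dx, dz, ry
def now():
    s=state(); w,a,b,c=s["tool_rot"]; R=Rn.from_quat([a,b,c,w]).as_matrix(); z=R[:,2]
    d=s["tool_pos"]-[ST[0],ST[1],0]; cs,sn=np.cos(ST[2]),np.sin(ST[2]); X=d[0]*cs+d[1]*sn; Y=-d[0]*sn+d[1]*cs; zy=-z[0]*sn+z[1]*cs
    return X,(np.array([Y,d[2]]),np.arcsin(zy))
E
python3 -c "
from arc import *
k=knob(2.05); print(k, now()); go(k[0],k[1],.33,.154)"
```

```text
[0.51167544 0.32102722 0.21591223] (np.float64(-0.050921733285096034), (array([-0.27809085,  0.2429425 ]), np.float64(-0.0011575928828310832)))
dx dy dz [ 0.0642 -0.6476 -0.1088] rz -1.0466 yaw 0.155 n>= 10.55766948652758
```

```bash

python3 -m inch '[{"dx":0,"dy":0,"dz":-0.04,"rx":0,"ry":0,"rz":-0.1},{"dx":0,"dy":0,"dz":-0.08,"rx":0,"ry":0,"rz":-0.2},{"dx":0,"dy":0,"dz":-0.108,"rx":0,"ry":0,"rz":-0.3},{"dx":0,"dy":0,"dz":-0.108,"rx":0,"ry":0,"rz":-0.4},{"dx":0,"dy":0,"dz":-0.108,"rx":0,"ry":0,"rz":-0.5}]' 0 >/dev/null
python3 -m inch '[{"dx":0,"dy":0,"dz":0,"rx":0,"ry":0,"rz":-0.1},{"dx":0,"dy":0,"dz":0,"rx":0,"ry":0,"rz":-0.2},{"dx":0,"dy":0,"dz":0,"rx":0,"ry":0,"rz":-0.3},{"dx":0,"dy":0,"dz":0,"rx":0,"ry":0,"rz":-0.4},{"dx":0,"dy":0,"dz":0,"rx":0,"ry":0,"rz":-0.5}]' >/dev/null
python3 -m inch '[{"dx":0,"dy":0,"dz":0,"rx":0,"ry":0,"rz":-0.05},{"dx":0,"dy":0,"dz":0,"rx":0,"ry":0,"rz":-0.05}]'
python3 -c "
from arc import *
k=knob(2.05); go(k[0],k[1],.33,.154)"
```

```text
time: 44.5
tool_pos: [0.5399, -0.1969, 0.3264]
tool_rot: [-0.001, 0.648, 0.762, -0.0]
contact_force: [0.1, 0.2, 0.1]
gripper_width: 0.5
grasp_force: 0.0
dx dy dz [ 0.6446  0.0693 -0.0045] rz 0.005 yaw 1.732 n>= 10.37350328388715
```

```bash

python3 -m inch '[{"dx":0.06,"dy":0.006,"dz":0,"rx":0,"ry":0,"rz":0},{"dx":0.12,"dy":0.012,"dz":0,"rx":0,"ry":0,"rz":0},{"dx":0.18,"dy":0.019,"dz":0,"rx":0,"ry":0,"rz":0},{"dx":0.215,"dy":0.023,"dz":0,"rx":0,"ry":0,"rz":0.005},{"dx":0.215,"dy":0.023,"dz":0,"rx":0,"ry":0,"rz":0.005}]' >/dev/null
python3 -m inch '[{"dx":0.06,"dy":0.006,"dz":0,"rx":0,"ry":0,"rz":0},{"dx":0.12,"dy":0.012,"dz":0,"rx":0,"ry":0,"rz":0},{"dx":0.18,"dy":0.019,"dz":0,"rx":0,"ry":0,"rz":0},{"dx":0.215,"dy":0.023,"dz":0,"rx":0,"ry":0,"rz":0},{"dx":0.215,"dy":0.023,"dz":0,"rx":0,"ry":0,"rz":0}]' >/dev/null
python3 -m inch '[{"dx":0.06,"dy":0.006,"dz":0,"rx":0,"ry":0,"rz":0},{"dx":0.12,"dy":0.012,"dz":0,"rx":0,"ry":0,"rz":0},{"dx":0.18,"dy":0.019,"dz":0,"rx":0,"ry":0,"rz":0},{"dx":0.215,"dy":0.023,"dz":0,"rx":0,"ry":0,"rz":0},{"dx":0.215,"dy":0.023,"dz":0,"rx":0,"ry":0,"rz":0}]' >/dev/null
python3 -m inch '[{"dx":0,"dy":0,"dz":0,"rx":0,"ry":-0.08,"rz":0},{"dx":0,"dy":0,"dz":0,"rx":0,"ry":-0.16,"rz":0},{"dx":0,"dy":0,"dz":0,"rx":0,"ry":-0.25,"rz":0},{"dx":0,"dy":0,"dz":0,"rx":0,"ry":-0.333,"rz":0},{"dx":0,"dy":0,"dz":0,"rx":0,"ry":-0.333,"rz":0}]'
python3 -c "
from arc import *
X,p=now(); print(X,p,state()['joint_pos'].round(2)); print(rel(p,P(2.05,back=.06)),rel(p,P(2.05)))"
```

```text
time: 46.5
tool_pos: [0.5149, 0.3195, 0.3245]
tool_rot: [0.187, 0.63, 0.736, -0.164]
contact_force: [0.3, -0.4, -0.2]
gripper_width: 0.499
grasp_force: 0.0
0.003001896223633338 (array([0.23808071, 0.32445581]), np.float64(-0.5028413494540235)) [ 0.64  0.14  1.39 -0.45  1.84  0.42]
[0.0674 0.0764 0.0019] [0.0677 0.1514 0.0019]
```

```bash

python3 -m inch '[{"dx":0.05,"dy":-0.003,"dz":0,"rx":0,"ry":0,"rz":0},{"dx":0.0675,"dy":-0.003,"dz":0.03,"rx":0,"ry":0,"rz":0},{"dx":0.0675,"dy":-0.003,"dz":0.06,"rx":0,"ry":0,"rz":0},{"dx":0.0675,"dy":-0.003,"dz":0.076,"rx":0,"ry":0,"rz":0},{"dx":0.0675,"dy":-0.003,"dz":0.076,"rx":0,"ry":0,"rz":0}]' 0.1
python3 -c "
from arc import *
X,p=now(); print(X,rel(p,P(2.05)))"
```

```text
time: 47.0
tool_pos: [0.5104, 0.3346, 0.2468]
tool_rot: [0.187, 0.632, 0.734, -0.163]
contact_force: [-0.5, 0.3, 0.1]
gripper_width: 0.55
grasp_force: 0.0
0.000786591720270173 [0.0037 0.0758 0.0003]
```

```bash

python3 -m inch '[{"dx":0.0037,"dy":-0.001,"dz":0.02,"rx":0,"ry":0,"rz":0},{"dx":0.0037,"dy":-0.001,"dz":0.04,"rx":0,"ry":0,"rz":0},{"dx":0.0037,"dy":-0.001,"dz":0.06,"rx":0,"ry":0,"rz":0},{"dx":0.0037,"dy":-0.001,"dz":0.0755,"rx":0,"ry":0,"rz":0},{"dx":0.0037,"dy":-0.001,"dz":0.0755,"rx":0,"ry":0,"rz":0}]'
python3 -m inch '[{"dx":0,"dy":0,"dz":0,"rx":0,"ry":0,"rz":0},{"dx":0,"dy":0,"dz":0,"rx":0,"ry":0,"rz":0}]'
python3 -c "
from arc import *
X,p=now(); print(X,p,rel(p,P(2.05)))
a=cv2.resize(optics.grab_frame('scene')[150:300,280:480,::-1],(800,600));cv2.imwrite('pics/v14.png',a)"
```

```text
time: 47.5
tool_pos: [0.5126, 0.3095, 0.1912]
tool_rot: [0.187, 0.631, 0.735, -0.163]
contact_force: [-0.4, -0.3, -0.2]
gripper_width: 0.547
grasp_force: 0.0
time: 47.7
tool_pos: [0.5139, 0.3115, 0.1948]
tool_rot: [0.188, 0.631, 0.735, -0.16]
contact_force: [0.1, 0.6, 0.5]
gripper_width: 0.549
grasp_force: 0.0
0.0007798641021907124 (array([0.23032235, 0.19480757]), np.float64(-0.4988535209135639)) [-0.002   0.0048 -0.0008]
```

View pics/v14.png

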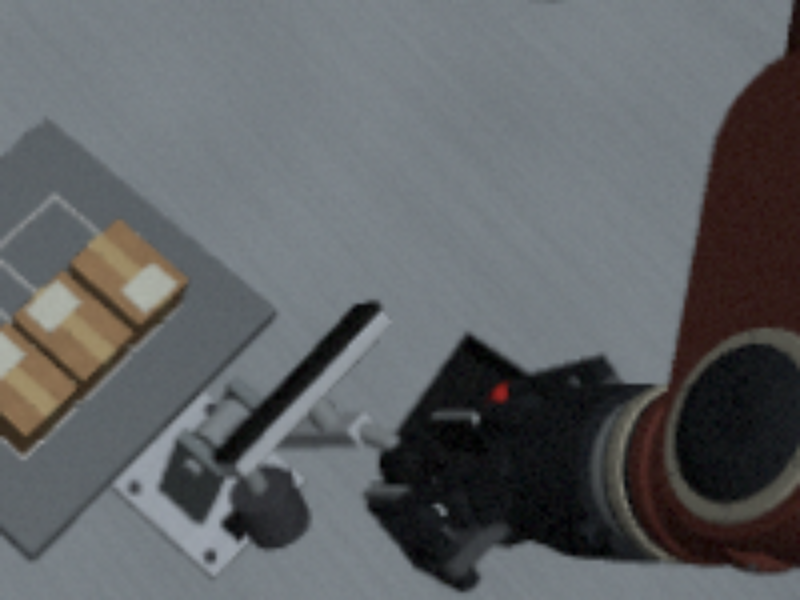

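The knob is between the open fingers, at about (380,263) full image. I'll close on it.

```bash

python3 -m inch '[{"dx":-0.001,"dy":-0.001,"dz":0.003,"rx":0,"ry":0,"rz":0},{"dx":-0.001,"dy":-0.001,"dz":0.003,"rx":0,"ry":0,"rz":0},{"dx":-0.001,"dy":-0.001,"dz":0.003,"rx":0,"ry":0,"rz":0},{"dx":-0.001,"dy":-0.001,"dz":0.003,"rx":0,"ry":0,"rz":0},{"dx":-0.001,"dy":-0.001,"dz":0.003,"rx":0,"ry":0,"rz":0}]' -1
python3 -m inch '[{"dx":0,"dy":0,"dz":0,"rx":0,"ry":0,"rz":0},{"dx":0,"dy":0,"dz":0,"rx":0,"ry":0,"rz":0}]'
python3 -c "
from arc import *
X,p=now(); print(X,p,rel(p,P(2.05)),state()['ft_torque'].round(2))
for s in (2.05,1.85,1.65,1.45,1.25,1.05,.85,.65,.45,.25):
  print(s,[rel(P(s),P(s-.04*i)).tolist() for i in range(1,6)])"
```

```text
time: 48.25
tool_pos: [0.5129, 0.3095, 0.1932]
tool_rot: [0.187, 0.631, 0.735, -0.161]
contact_force: [-3.1, 2.2, 5.0]
gripper_width: 0.314
grasp_force: 59.0
time: 48.45
tool_pos: [0.5129, 0.3095, 0.1932]
tool_rot: [0.187, 0.631, 0.735, -0.161]
contact_force: [-3.8, 1.6, 5.6]
gripper_width: 0.312
grasp_force: 59.0
-0.0005680073234646185 (array([0.22851292, 0.19321651]), np.float64(-0.49896509926716587)) [-0.0009  0.0019 -0.0007] [-0.01  0.58 -0.31]
2.05 [[-0.0074, -0.0009, 0.0135], [-0.0147, -0.0015, 0.0269], [-0.0222, -0.0017, 0.0404], [-0.0296, -0.0017, 0.0539], [-0.037, -0.0013, 0.0673]]
1.85 [[-0.0074, -0.0001, 0.0135], [-0.0148, 0.0001, 0.0269], [-0.0222, 0.0007, 0.0404], [-0.0296, 0.0015, 0.0539], [-0.0369, 0.0027, 0.0673]]
1.65 [[-0.0074, 0.0007, 0.0135], [-0.0147, 0.0017, 0.0269], [-0.022, 0.0031, 0.0404], [-0.0292, 0.0047, 0.0539], [-0.0364, 0.0067, 0.0673]]
1.45 [[-0.0073, 0.0015, 0.0135], [-0.0145, 0.0033, 0.0269], [-0.0216, 0.0054, 0.0404], [-0.0286, 0.0079, 0.0539], [-0.0355, 0.0106, 0.0673]]
1.25 [[-0.0071, 0.0023, 0.0135], [-0.0141, 0.0049, 0.0269], [-0.0209, 0.0077, 0.0404], [-0.0277, 0.0109, 0.0539], [-0.0343, 0.0143, 0.0673]]
1.05 [[-0.0068, 0.003, 0.0135], [-0.0135, 0.0064, 0.0269], [-0.02, 0.01, 0.0404], [-0.0264, 0.0139, 0.0539], [-0.0327, 0.018, 0.0673]]
0.85 [[-0.0065, 0.0038, 0.0135], [-0.0128, 0.0078, 0.0269], [-0.0189, 0.0121, 0.0404], [-0.0249, 0.0167, 0.0539], [-0.0307, 0.0215, 0.0673]]
0.65 [[-0.0061, 0.0045, 0.0135], [-0.0119, 0.0092, 0.0269], [-0.0176, 0.0141, 0.0404], [-0.0231, 0.0193, 0.0539], [-0.0284, 0.0247, 0.0673]]
0.45 [[-0.0056, 0.0051, 0.0135], [-0.011, 0.0104, 0.0269], [-0.0161, 0.016, 0.0404], [-0.0211, 0.0218, 0.0539], [-0.0258, 0.0278, 0.0673]]
0.25 [[-0.0051, 0.0057, 0.0135], [-0.0099, 0.0116, 0.0269], [-0.0145, 0.0177, 0.0404], [-0.0188, 0.024, 0.0539], [-0.0229, 0.0305, 0.0673]]
```

Grip is centred at the knob. First calls of the arc, watching forces.

```bash

python3 -m inch '[{"dx":-0.0074,"dy":0,"dz":-0.0009,"rx":0,"ry":0.0135,"rz":0},{"dx":-0.0147,"dy":0,"dz":-0.0015,"rx":0,"ry":0.027,"rz":0},{"dx":-0.0222,"dy":0,"dz":-0.0017,"rx":0,"ry":0.0404,"rz":0},{"dx":-0.0296,"dy":0,"dz":-0.0017,"rx":0,"ry":0.054,"rz":0},{"dx":-0.037,"dy":0,"dz":-0.0013,"rx":0,"ry":0.0673,"rz":0}]'
python3 -m inch '[{"dx":-0.0074,"dy":0,"dz":-0.0001,"rx":0,"ry":0.0135,"rz":0},{"dx":-0.0148,"dy":0,"dz":0.0001,"rx":0,"ry":0.027,"rz":0},{"dx":-0.0222,"dy":0,"dz":0.0007,"rx":0,"ry":0.0404,"rz":0},{"dx":-0.0296,"dy":0,"dz":0.0015,"rx":0,"ry":0.054,"rz":0},{"dx":-0.0369,"dy":0,"dz":0.0027,"rx":0,"ry":0.0673,"rz":0}]'
python3 -c "
from arc import *
X,p=now(); print(X,p,P(1.65),rel(p,P(1.65)),state()['ft_torque'].round(2),theta())"
```

```text
time: 48.95
tool_pos: [0.5167, 0.2852, 0.208]
tool_rot: [0.149, 0.639, 0.744, -0.127]
contact_force: [-2.0, 3.8, 3.7]
gripper_width: 0.312
grasp_force: 59.1
time: 49.45
tool_pos: [0.5213, 0.2565, 0.2179]
tool_rot: [0.112, 0.644, 0.751, -0.095]
contact_force: [-1.6, -1.5, -1.4]
gripper_width: 0.309
grasp_force: 60.5
-0.0003677699099902017 (array([0.17479913, 0.21788583]), np.float64(-0.29556018328732975)) (array([0.17365718, 0.21678935]), -0.297979797979798) [-0.001   0.0017 -0.0016] [0.08 0.35 0.38] [(np.float64(-33.371592539454795), np.float64(1.31), [341.8, 223.7]), (np.float64(-30.304641211323236), np.float64(1.63), [361.0, 240.5])]
```

```bash

python3 -m inch '[{"dx":-0.0074,"dy":0,"dz":0.0007,"rx":0,"ry":0.0135,"rz":0},{"dx":-0.0147,"dy":0,"dz":0.0017,"rx":0,"ry":0.027,"rz":0},{"dx":-0.022,"dy":0,"dz":0.0031,"rx":0,"ry":0.0404,"rz":0},{"dx":-0.0292,"dy":0,"dz":0.0047,"rx":0,"ry":0.054,"rz":0},{"dx":-0.0364,"dy":0,"dz":0.0067,"rx":0,"ry":0.0673,"rz":0}]'
python3 -c "
from arc import *
X,p=now(); print(X,p,rel(p,P(1.45)),state()['ft_torque'].round(2))"
python3 -m inch '[{"dx":-0.0073,"dy":0,"dz":0.0015,"rx":0,"ry":0.0135,"rz":0},{"dx":-0.0145,"dy":0,"dz":0.0033,"rx":0,"ry":0.027,"rz":0},{"dx":-0.0216,"dy":0,"dz":0.0054,"rx":0,"ry":0.0404,"rz":0},{"dx":-0.0286,"dy":0,"dz":0.0079,"rx":0,"ry":0.054,"rz":0},{"dx":-0.0355,"dy":0,"dz":0.0106,"rx":0,"ry":0.0673,"rz":0}]'
python3 -c "
from arc import *
X,p=now(); print(X,p,rel(p,P(1.25)),state()['ft_torque'].round(2),theta())"
```

```text
time: 50.0
tool_pos: [0.5257, 0.2263, 0.2199]
tool_rot: [0.074, 0.648, 0.755, -0.064]
contact_force: [0.1, -0.4, -0.3]
gripper_width: -0.0
grasp_force: 0.0
-0.000700823822437073 (array([0.14436578, 0.21985377]), np.float64(-0.19543216832785998)) [-0.0002 -0.0005 -0.001 ] [ 0.16  0.03 -0.06]
time: 50.5
tool_pos: [0.5301, 0.1975, 0.2174]
tool_rot: [0.036, 0.651, 0.758, -0.031]
contact_force: [-0.1, -1.4, -0.5]
gripper_width: 0.003
grasp_force: 0.0
-0.0007115560454808642 (array([0.1151325 , 0.21740392]), np.float64(-0.09403592519018864)) [-0.0005 -0.0001 -0.0013] [ 0.12 -0.03 -0.04] [(np.float64(-64.83317261330762), np.float64(1.61), [359.9, 239.4]), (np.float64(-63.052017654476664), np.float64(1.59), [358.7, 238.2])]
```

```bash
sed -i 's/^D=.*/D=.0255/; s/^def phi.*/def phi(t): return 1.05-t/' arc.py
python3 -c "
from arc import *
print(theta('top'))
b=nets.boxes_of('top','bottle'); print(b[0]['bbox'],ray('top',(128,157),.07))
X,p=now(); h=P(2.05,back=.09); print(X,p,h,rel(p,h))"
```

```text
[(np.float64(-24.1), np.float64(1.27), [156.0, 199.3]), (np.float64(-22.708), np.float64(1.29), [154.8, 199.5])]
[127.4, 155.6, 26.4, 26.8] [0.68473114 0.34248409 0.07      ]
-0.0007623209620962121 (array([0.11501066, 0.21734701]), np.float64(-0.09536979267730787)) (array([0.29434321, 0.25076173]), -0.9999999999999998) [ 0.2192 -0.0629 -0.6031]
```

```bash

python3 -m inch '[{"dx":0,"dy":0,"dz":-0.05,"rx":0,"ry":0,"rz":0},{"dx":0,"dy":0,"dz":-0.11,"rx":0,"ry":0,"rz":0},{"dx":0.06,"dy":0,"dz":-0.14,"rx":0,"ry":0,"rz":0},{"dx":0.12,"dy":0,"dz":-0.15,"rx":0,"ry":0,"rz":0},{"dx":0.18,"dy":0,"dz":-0.15,"rx":0,"ry":0,"rz":0}]' 0.1 >/dev/null
python3 -m inch '[{"dx":0.06,"dy":0,"dz":0,"rx":0,"ry":-0.08,"rz":0},{"dx":0.06,"dy":0,"dz":0,"rx":0,"ry":-0.17,"rz":0},{"dx":0.06,"dy":0,"dz":0,"rx":0,"ry":-0.26,"rz":0},{"dx":0.06,"dy":0,"dz":0,"rx":0,"ry":-0.35,"rz":0},{"dx":0.06,"dy":0,"dz":0,"rx":0,"ry":-0.44,"rz":0}]' >/dev/null
python3 -m inch '[{"dx":0,"dy":0,"dz":0,"rx":0,"ry":-0.08,"rz":0},{"dx":0,"dy":0,"dz":0,"rx":0,"ry":-0.162,"rz":0},{"dx":0,"dy":0,"dz":0,"rx":0,"ry":-0.162,"rz":0}]'
python3 -c "
from arc import *
print(theta('scene'),theta('top'))
X,p=now(); h=P(2.05,back=.09); print(X,p,h,rel(p,h),state()['joint_pos'].round(2))"
```

```text
time: 51.95
tool_pos: [0.498, 0.3995, 0.3129]
tool_rot: [0.363, 0.569, 0.667, -0.315]
contact_force: [0.3, 0.5, -2.0]
gripper_width: 0.549
grasp_force: 0.0
[(np.float64(-61.794599807135974), np.float64(1.61), [359.9, 239.4]), (np.float64(-60.39880201765448), np.float64(1.59), [358.7, 238.2])] [(np.float64(-57.56878958479943), np.float64(2.11), [116.0, 207.8]), (np.float64(-56.73108448928121), np.float64(2.09), [116.6, 207.7])]
-0.00045347836567148636 (array([0.31861339, 0.317477  ]), np.float64(-0.997651130974204)) (array([0.29434321, 0.25076173]), -0.9999999999999998) [ 0.0536  0.0707 -0.0016] [ 0.86  0.46  1.18 -0.83  2.1   0.5 ]
```

```bash

python3 -m inch '[{"dx":0.04,"dy":0,"dz":0.02,"rx":0,"ry":0,"rz":0},{"dx":0.0536,"dy":0,"dz":0.05,"rx":0,"ry":0,"rz":0},{"dx":0.0536,"dy":0,"dz":0.07,"rx":0,"ry":0,"rz":0},{"dx":0.0536,"dy":0,"dz":0.07,"rx":0,"ry":0,"rz":0},{"dx":0.0536,"dy":0,"dz":0.07,"rx":0,"ry":0,"rz":0}]' >/dev/null
python3 -m inch '[{"dx":0,"dy":0,"dz":0,"rx":0,"ry":0,"rz":0}]' >/dev/null
python3 -c "
from arc import *
for c in CAM:
    im=cv2.cvtColor(optics.grab_frame(c),cv2.COLOR_RGB2GRAY).astype(np.float32); q=proj(c,knob(2.05)[None])[0]; b=[]
    yy,xx=np.mgrid[:384,:512]
    for u in np.arange(-5,5.1,.5):
        for v in np.arange(-5,5.1,.5):
            r=np.hypot(xx-q[0]-u,yy-q[1]-v); b.append((im[r<4].mean()-im[(r>6)&(r<9)].mean(),u,v))
    print(c,q,sorted(b)[:3])
X,p=now(); h=P(2.05); print(X,p,h,rel(p,h))"
```

```text
top [117.80377454 207.29930701] [(np.float32(-56.89897), np.float64(-1.0), np.float64(0.5)), (np.float32(-56.692398), np.float64(-1.0), np.float64(1.0)), (np.float32(-56.45681), np.float64(-1.5), np.float64(1.0))]
scene [381.70358807 265.62867809] [(np.float32(-67.37986), np.float64(-2.5), np.float64(2.0)), (np.float32(-66.95716), np.float64(-2.0), np.float64(2.0)), (np.float32(-66.266396), np.float64(-2.0), np.float64(2.5))]
0.00012932213744533405 (array([0.29494113, 0.25387454]), np.float64(-0.9963560562572995)) (array([0.21861082, 0.20213453]), -0.9999999999999998) [ 0.0025  0.1152 -0.0024]
```

```bash

python3 -m inch '[{"dx":0.0025,"dy":0,"dz":0.03,"rx":0,"ry":0,"rz":0},{"dx":0.0025,"dy":0,"dz":0.06,"rx":0,"ry":0,"rz":0},{"dx":0.0025,"dy":0,"dz":0.09,"rx":0,"ry":0,"rz":0},{"dx":0.0025,"dy":0,"dz":0.11,"rx":0,"ry":0,"rz":0},{"dx":0.0025,"dy":0,"dz":0.115,"rx":0,"ry":0,"rz":0}]' >/dev/null
python3 -m inch '[{"dx":0,"dy":0,"dz":0,"rx":0,"ry":0,"rz":0},{"dx":0,"dy":0,"dz":0,"rx":0,"ry":0,"rz":0}]'
python3 -c "
from arc import *
X,p=now(); h=P(2.05); print(X,rel(p,h))"
python3 -m inch '[{"dx":0,"dy":0,"dz":0,"rx":0,"ry":0,"rz":0},{"dx":0,"dy":0,"dz":0,"rx":0,"ry":0,"rz":0},{"dx":0,"dy":0,"dz":0,"rx":0,"ry":0,"rz":0},{"dx":0,"dy":0,"dz":0,"rx":0,"ry":0,"rz":0},{"dx":0,"dy":0,"dz":0,"rx":0,"ry":0,"rz":0}]' -1 >/dev/null
python3 -m inch '[{"dx":0,"dy":0,"dz":0,"rx":0,"ry":0,"rz":0},{"dx":0,"dy":0,"dz":0,"rx":0,"ry":0,"rz":0}]'
python3 -c "
from arc import *
X,p=now(); h=P(2.05); print(X,rel(p,h))
for s in (2.05,):
  print(s,[rel(P(s),P(s-.04*i)).tolist() for i in range(1,6)])"
```

```text
time: 53.45
tool_pos: [0.5149, 0.3, 0.2016]
tool_rot: [0.363, 0.572, 0.666, -0.311]
contact_force: [0.5, 0.0, -0.1]
gripper_width: 0.551
grasp_force: 0.0
-2.8382634377550897e-05 [-0.0006 -0.0002 -0.0015]
time: 54.15
tool_pos: [0.5143, 0.3001, 0.2019]
tool_rot: [0.363, 0.572, 0.666, -0.311]
contact_force: [-3.5, 4.6, 4.3]
gripper_width: 0.314
grasp_force: 58.7
-0.0005924845590756442 [-0.0005  0.0003 -0.0015]
2.05 [[-0.0062, 0.0031, 0.0267], [-0.0123, 0.0064, 0.0533], [-0.0182, 0.0099, 0.08], [-0.024, 0.0137, 0.1067], [-0.0296, 0.0177, 0.1333]]
```

```bash

python3 -m inch '[{"dx":-0.0062,"dy":0,"dz":0.0031,"rx":0,"ry":0.0267,"rz":0},{"dx":-0.0123,"dy":0,"dz":0.0064,"rx":0,"ry":0.0533,"rz":0},{"dx":-0.0182,"dy":0,"dz":0.0099,"rx":0,"ry":0.08,"rz":0},{"dx":-0.024,"dy":0,"dz":0.0137,"rx":0,"ry":0.1067,"rz":0},{"dx":-0.0296,"dy":0,"dz":0.0177,"rx":0,"ry":0.1333,"rz":0}]'
python3 -c "
from arc import *
X,p=now(); h=P(1.85); print(X,rel(p,h),state()['ft_torque'].round(2),theta('top'))"
```

```text
time: 54.65
tool_pos: [0.5183, 0.2752, 0.2144]
tool_rot: [0.294, 0.601, 0.699, -0.252]
contact_force: [-2.2, 3.7, 5.6]
gripper_width: 0.309
grasp_force: 58.7
-0.0004964943105330404 [ 0.0001 -0.0001 -0.0027] [ 0.13  0.49 -0.4 ] [(np.float64(-49.41178266178266), np.float64(1.87), [124.5, 205.5]), (np.float64(-48.49129032258064), np.float64(1.85), [125.3, 205.3])]
```

```bash

python3 -m inch '[{"dx":-0.0062,"dy":0,"dz":0.0031,"rx":0,"ry":0.0267,"rz":0},{"dx":-0.0123,"dy":0,"dz":0.0064,"rx":0,"ry":0.0533,"rz":0},{"dx":-0.0182,"dy":0,"dz":0.0099,"rx":0,"ry":0.08,"rz":0},{"dx":-0.024,"dy":0,"dz":0.0137,"rx":0,"ry":0.1067,"rz":0},{"dx":-0.0296,"dy":0,"dz":0.0177,"rx":0,"ry":0.1333,"rz":0}]'
python3 -c "
from arc import *
X,p=now(); h=P(1.65); print(X,rel(p,h),state()['ft_torque'].round(2),theta('top'))"
```

```text
time: 55.2
tool_pos: [0.5225, 0.2485, 0.2215]
tool_rot: [0.224, 0.623, 0.725, -0.191]
contact_force: [-3.0, 1.6, 6.0]
gripper_width: 0.309
grasp_force: 63.1
-0.00043094917357678134 [ 0.0004 -0.0003 -0.0019] [-0.02  0.57 -0.3 ] [(np.float64(-42.594882390336934), np.float64(1.65), [134.7, 203.2]), (np.float64(-40.2536162005786), np.float64(1.67), [133.7, 203.4])]
```

```bash

python3 -m inch '[{"dx":-0.0062,"dy":0,"dz":0.0031,"rx":0,"ry":0.0267,"rz":0},{"dx":-0.0123,"dy":0,"dz":0.0064,"rx":0,"ry":0.0533,"rz":0},{"dx":-0.0182,"dy":0,"dz":0.0099,"rx":0,"ry":0.08,"rz":0}]'
python3 -c "
from arc import *
X,p=now(); h=P(1.53); print(X,rel(p,h),state()['ft_torque'].round(2),theta('top'))"
```

```text
time: 55.55
tool_pos: [0.5251, 0.2322, 0.2231]
tool_rot: [0.18, 0.633, 0.737, -0.154]
contact_force: [-3.2, 1.5, 6.6]
gripper_width: 0.311
grasp_force: 63.2
-0.0003514279464415758 [ 0.0005 -0.0004 -0.0012] [-0.01  0.64 -0.27] [(np.float64(-39.190171342496704), np.float64(1.53), [141.1, 202.0]), (np.float64(-38.122832604116034), np.float64(1.51), [142.2, 201.8])]
```

```bash

python3 -m inch '[{"dx":-0.0062,"dy":0,"dz":0.0031,"rx":0,"ry":0.0267,"rz":0},{"dx":-0.0123,"dy":0,"dz":0.0064,"rx":0,"ry":0.0533,"rz":0},{"dx":-0.0182,"dy":0,"dz":0.0099,"rx":0,"ry":0.08,"rz":0},{"dx":-0.024,"dy":0,"dz":0.0137,"rx":0,"ry":0.1067,"rz":0},{"dx":-0.0296,"dy":0,"dz":0.0177,"rx":0,"ry":0.1333,"rz":0}]'
python3 -m inch '[{"dx":-0.0062,"dy":0,"dz":0.0031,"rx":0,"ry":0.0267,"rz":0},{"dx":-0.0123,"dy":0,"dz":0.0064,"rx":0,"ry":0.0533,"rz":0},{"dx":-0.0182,"dy":0,"dz":0.0099,"rx":0,"ry":0.08,"rz":0},{"dx":-0.024,"dy":0,"dz":0.0137,"rx":0,"ry":0.1067,"rz":0},{"dx":-0.0296,"dy":0,"dz":0.0177,"rx":0,"ry":0.1333,"rz":0}]'
python3 -c "
from arc import *
X,p=now(); h=P(1.13); print(X,rel(p,h),state()['ft_torque'].round(2),theta('top'),state()['joint_pos'].round(2))"
```

```text
time: 56.1
tool_pos: [0.5295, 0.2046, 0.2213]
tool_rot: [0.106, 0.645, 0.751, -0.09]
contact_force: [-1.8, 0.8, 6.6]
gripper_width: 0.307
grasp_force: 63.2
time: 56.6
tool_pos: [0.5337, 0.1778, 0.2137]
tool_rot: [0.031, 0.651, 0.758, -0.026]
contact_force: [-0.9, -0.8, 4.8]
gripper_width: 0.312
grasp_force: 63.1
-0.0002274997598423669 [ 0.0014 -0.0011 -0.0002] [-0.21  0.44  0.06] [(np.float64(-30.84064516129032), np.float64(1.11), [165.4, 197.9]), (np.float64(-28.371283997469952), np.float64(1.09), [166.6, 197.7])] [ 0.23 -0.09  1.75 -0.08  1.49  0.09]
```

```bash

python3 -m inch '[{"dx":-0.0062,"dy":0,"dz":0.0031,"rx":0,"ry":0.0267,"rz":0},{"dx":-0.0123,"dy":0,"dz":0.0064,"rx":0,"ry":0.0533,"rz":0},{"dx":-0.0182,"dy":0,"dz":0.0099,"rx":0,"ry":0.08,"rz":0},{"dx":-0.024,"dy":0,"dz":0.0137,"rx":0,"ry":0.1067,"rz":0},{"dx":-0.0296,"dy":0,"dz":0.0177,"rx":0,"ry":0.1333,"rz":0}]'
python3 -c "
from arc import *
X,p=now(); h=P(.93); print(X,rel(p,h),state()['ft_torque'].round(2),theta('scene'))"
```

```text
time: 57.15
tool_pos: [0.5376, 0.1533, 0.2011]
tool_rot: [-0.045, 0.65, 0.757, 0.039]
contact_force: [1.4, -0.8, 3.6]
gripper_width: 0.308
grasp_force: 63.0
-0.00013869805946302785 [ 0.0017 -0.0013  0.0002] [-0.21  0.22  0.13] [(np.float64(-41.58207745908281), np.float64(0.97), [321.6, 210.9]), (np.float64(-40.248000000000005), np.float64(0.99), [322.8, 211.5])]
```

```bash

python3 -m inch '[{"dx":-0.0062,"dy":0,"dz":0.0031,"rx":0,"ry":0.0267,"rz":0},{"dx":-0.0123,"dy":0,"dz":0.0064,"rx":0,"ry":0.0533,"rz":0},{"dx":-0.0182,"dy":0,"dz":0.0099,"rx":0,"ry":0.08,"rz":0},{"dx":-0.024,"dy":0,"dz":0.0137,"rx":0,"ry":0.1067,"rz":0},{"dx":-0.0296,"dy":0,"dz":0.0177,"rx":0,"ry":0.1333,"rz":0}]'
python3 -c "
from arc import *
X,p=now(); h=P(.73); print(X,rel(p,h),state()['ft_torque'].round(2),theta('scene'))"
```

```text
time: 57.7
tool_pos: [0.541, 0.1319, 0.1837]
tool_rot: [-0.12, 0.643, 0.749, 0.104]
contact_force: [1.9, -1.1, 2.4]
gripper_width: 0.306
grasp_force: 62.9
-8.039546026941853e-05 [ 0.002  -0.0015  0.0003] [-0.29 -0.06  0.08] [(np.float64(-64.01089743589743), np.float64(0.75), [310.2, 206.2]), (np.float64(-63.196000000000005), np.float64(0.77), [311.2, 206.5])]
```

```bash

python3 -m inch '[{"dx":-0.0062,"dy":0,"dz":0.0031,"rx":0,"ry":0.0267,"rz":0},{"dx":-0.0123,"dy":0,"dz":0.0064,"rx":0,"ry":0.0533,"rz":0},{"dx":-0.0182,"dy":0,"dz":0.0099,"rx":0,"ry":0.08,"rz":0},{"dx":-0.024,"dy":0,"dz":0.0137,"rx":0,"ry":0.1067,"rz":0},{"dx":-0.0296,"dy":0,"dz":0.0177,"rx":0,"ry":0.1333,"rz":0}]'
python3 -c "
from arc import *
X,p=now(); h=P(.53); print(X,rel(p,h),state()['ft_torque'].round(2),theta('scene'))"
```

```text
time: 58.25
tool_pos: [0.5437, 0.1143, 0.1623]
tool_rot: [-0.195, 0.63, 0.733, 0.168]
contact_force: [4.1, -1.2, 1.1]
gripper_width: 0.309
grasp_force: 62.8
-4.528393424069275e-05 [ 0.0023 -0.0017  0.0002] [-0.22 -0.27 -0.06] [(np.float64(-72.53178368121442), np.float64(0.57), [302.3, 204.5]), (np.float64(-69.04229508196721), np.float64(0.59), [303.1, 204.6])]
```

```bash

python3 -m inch '[{"dx":-0.0062,"dy":0,"dz":0.0031,"rx":0,"ry":0.0267,"rz":0},{"dx":-0.0123,"dy":0,"dz":0.0064,"rx":0,"ry":0.0533,"rz":0},{"dx":-0.0182,"dy":0,"dz":0.0099,"rx":0,"ry":0.08,"rz":0},{"dx":-0.024,"dy":0,"dz":0.0137,"rx":0,"ry":0.1067,"rz":0},{"dx":-0.0296,"dy":0,"dz":0.0177,"rx":0,"ry":0.1333,"rz":0}]'
python3 -c "
from arc import *
X,p=now(); h=P(.33); print(X,rel(p,h),state()['ft_torque'].round(2),theta('scene'),state()['joint_pos'].round(2))"
```

```text
time: 58.8
tool_pos: [0.5457, 0.1014, 0.1382]
tool_rot: [-0.267, 0.61, 0.71, 0.231]
contact_force: [5.4, 2.0, -1.5]
gripper_width: 0.306
grasp_force: 62.6
-1.344357344792383e-05 [ 0.0021 -0.0017 -0.0012] [-0.17 -0.52 -0.32] [(np.float64(-68.9126559714795), np.float64(0.39), [295.9, 204.6]), (np.float64(-67.37452711223204), np.float64(0.37), [295.3, 204.8])] [-0.29  0.09  1.83  0.64  1.58 -0.56]
```

```bash

python3 -m inch '[{"dx":-0.0062,"dy":0,"dz":0.0031,"rx":0,"ry":0.0267,"rz":0},{"dx":-0.0123,"dy":0,"dz":0.0064,"rx":0,"ry":0.0533,"rz":0},{"dx":-0.0182,"dy":0,"dz":0.0099,"rx":0,"ry":0.08,"rz":0},{"dx":-0.024,"dy":0,"dz":0.0137,"rx":0,"ry":0.1067,"rz":0}]'
python3 -c "
from arc import *
X,p=now(); h=P(.17); print(X,rel(p,h),state()['ft_torque'].round(2),theta('scene'),yz(.17),yz(.07))
print([rel(P(.3),P(.3-.02*i)).tolist() for i in range(1,6)])"
```

```text
time: 59.25
tool_pos: [0.5468, 0.0947, 0.1172]
tool_rot: [-0.324, 0.589, 0.686, 0.279]
contact_force: [6.5, 3.7, -1.9]
gripper_width: 0.308
grasp_force: 62.4
-2.2130078806933615e-05 [ 0.0022 -0.0018 -0.0022] [-0.16 -0.59 -0.69] [(np.float64(-68.84353741496598), np.float64(0.23), [291.6, 206.2]), (np.float64(-68.66399999999999), np.float64(0.21), [291.1, 206.5])] [-0.00863319  0.13572321] [-0.01292953  0.12013208]
[[-0.0031, 0.0015, 0.0133], [-0.0062, 0.0031, 0.0267], [-0.0093, 0.0047, 0.04], [-0.0123, 0.0064, 0.0533], [-0.0153, 0.0081, 0.0667]]
```

```bash

python3 -m inch '[{"dx":-0.0031,"dy":0,"dz":0.0015,"rx":0,"ry":0.0133,"rz":0},{"dx":-0.0062,"dy":0,"dz":0.0031,"rx":0,"ry":0.0267,"rz":0},{"dx":-0.0093,"dy":0,"dz":0.0047,"rx":0,"ry":0.04,"rz":0},{"dx":-0.0123,"dy":0,"dz":0.0064,"rx":0,"ry":0.0533,"rz":0},{"dx":-0.0153,"dy":0,"dz":0.0081,"rx":0,"ry":0.0667,"rz":0}]'
python3 -c "
from arc import *
X,p=now(); h=P(.07); print(X,rel(p,h),state()['ft_torque'].round(2),theta('scene'),theta('top'))"
```

```text
time: 59.8
tool_pos: [0.5471, 0.0929, 0.1065]
tool_rot: [-0.36, 0.573, 0.668, 0.31]
contact_force: [1.3, 3.6, 15.4]
gripper_width: 0.308
grasp_force: 63.1
4.579707137690827e-05 [-0.0012 -0.0005 -0.0058] [ 2.06  0.3  -0.09] [(np.float64(-72.38910256410256), np.float64(0.11), [289.2, 208.2]), (np.float64(-71.13622034179525), np.float64(0.13), [289.6, 207.8])] [(np.float64(-46.41698292220113), np.float64(0.13), [207.4, 194.2]), (np.float64(-46.278852920478535), np.float64(0.15), [206.9, 194.1])]
```

```bash

python3 -m inch '[{"dx":0.0012,"dy":0,"dz":-0.0006,"rx":0,"ry":-0.005,"rz":0},{"dx":0.0012,"dy":0,"dz":-0.0006,"rx":0,"ry":-0.005,"rz":0},{"dx":0.0012,"dy":0,"dz":-0.0006,"rx":0,"ry":-0.005,"rz":0}]'
python3 -c "
from arc import *
print(theta('scene'),theta('top'))"
```

```text
time: 60.2
tool_pos: [0.5471, 0.0927, 0.1064]
tool_rot: [-0.356, 0.575, 0.67, 0.306]
contact_force: [4.5, 4.4, 4.5]
gripper_width: 0.307
grasp_force: 62.7
[(np.float64(-71.58076923076922), np.float64(0.11), [289.2, 208.2]), (np.float64(-70.55102040816327), np.float64(0.13), [289.6, 207.8])] [(np.float64(-46.05044275774826), np.float64(0.13), [207.4, 194.2]), (np.float64(-45.83567909922589), np.float64(0.15), [206.9, 194.1])]
```

```bash

python3 -m inch '[{"dx":0,"dy":0,"dz":0,"rx":0,"ry":0,"rz":0},{"dx":0,"dy":0,"dz":0,"rx":0,"ry":0,"rz":0},{"dx":0,"dy":0,"dz":0,"rx":0,"ry":0,"rz":0},{"dx":0,"dy":0,"dz":0,"rx":0,"ry":0,"rz":0}]' 0.1
python3 -m inch '[{"dx":0,"dy":0,"dz":-0.02,"rx":0,"ry":0,"rz":0},{"dx":0,"dy":0,"dz":-0.05,"rx":0,"ry":0,"rz":0},{"dx":0,"dy":0,"dz":-0.1,"rx":0,"ry":0,"rz":0},{"dx":0,"dy":0,"dz":-0.15,"rx":0,"ry":0,"rz":0},{"dx":0,"dy":0,"dz":-0.2,"rx":0,"ry":0,"rz":0}]'
python3 -m inch '[{"dx":0,"dy":0,"dz":-0.05,"rx":0,"ry":0,"rz":0},{"dx":0,"dy":0,"dz":-0.1,"rx":0,"ry":0,"rz":0},{"dx":0,"dy":0,"dz":-0.1,"rx":0,"ry":0,"rz":0}]'
python3 - <<'E'
from m import *
print(theta('scene'),theta('top'))
ims={c:optics.grab_frame(c) for c in CAM}
a=cv2.resize(ims["scene"][130:310,200:440,::-1],(400,300));b=cv2.resize(ims["top"][140:275,100:280,::-1],(400,300))
cv2.imwrite('pics/v15.png',np.hstack([a,b]))
E
```

```text
time: 60.7
tool_pos: [0.5458, 0.0916, 0.1049]
tool_rot: [-0.355, 0.576, 0.67, 0.304]
contact_force: [-0.0, 0.0, 0.2]
gripper_width: 0.55
grasp_force: 0.0
time: 61.2
tool_pos: [0.5664, -0.0414, 0.197]
tool_rot: [-0.355, 0.576, 0.671, 0.305]
contact_force: [0.6, -0.1, 0.1]
gripper_width: 0.548
grasp_force: 0.0
time: 61.5
tool_pos: [0.5782, -0.1098, 0.2447]
tool_rot: [-0.351, 0.577, 0.671, 0.306]
contact_force: [0.4, 0.1, 0.4]
gripper_width: 0.549
grasp_force: 0.0
[(np.float64(-83.9071038251366), np.float64(0.05), [288.3, 209.4]), (np.float64(-83.51475409836064), np.float64(0.07), [288.6, 209.0])] [(np.float64(-54.90455355695997), np.float64(0.11), [207.7, 194.2]), (np.float64(-54.53064516129032), np.float64(0.07), [208.5, 194.3])]
```

View pics/v15.png

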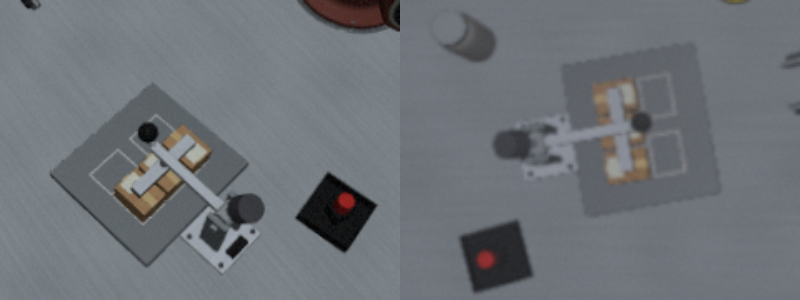

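The bar rests on the three cartons at about 0.07 rad, the stamp is in its tray, and the robot is clear.

```bash
python3 -c "
from plant import ticket
print(ticket.job_done())"
```

```text
the job is handed in; nothing more can be done
None
```

The job is handed in at about 62 s: the stamp is back in its tray, the three cartons on the bench fill the row of three label up, and the hold-down bar rests on them. The grip slipped off the knob twice on the way, once while lifting and once on a first lowering try, and a push on the knob during the lift read about 70 N at the wrist; the final lowering was held all the way down.

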